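# Load the barbecue's gas cartridge bay

## Robot

A 6-joint arm with a two-finger parallel gripper is mounted at the origin on the work surface. World frame = base frame: x ahead of the robot, y to its left, z up, the work surface at z = 0. Lengths are in m, angles in rad, forces in N, time in s.
With the tool pointing down it reaches from about 0.35 to 0.975 m from the base axis. Payload 4.9 kg.
Tool frame: the origin (TCP) lies between the finger pads; the fingertips stand 19 mm ahead of it and the grasp point (between the pads) is the TCP; z points along the fingers, y is the direction in which the jaws open and shut (so a half turn about z gives the same grasp; the last joint's range is limited). The gripper opens to 85 mm and grips with 20 to 120 N. Pads are 22 mm wide; open, the fingers measure 114 mm over their backs; the gripper's body (76 mm by 85 mm) begins 54 mm behind the grasp point. The pads swing forward as they close: fully open they stand 13 mm farther back than shut.
Start: joints at [-1.391, 0.053, 1.613, -0, 1.476, -0.119], TCP at [0.184, -0.597, 0.25] pointing down, gripper open.
Joint ranges: [-3.01, 3.01], [-1.01, 2.22], [0.06, 2.58], [-1.02, 4.17], [0.09, 2.62], [-3.14, 3.14]. Speed limits (rad/s): [2.57, 2.57, 3.14, 3.14, 3.14, 3.14].

## Interface

Orientations are given as a unit quaternion [w, x, y, z].
In Python, from plant import state, grab_frame, calibration, job_done gives the robot as it stands. The module is installed in compiled form; this text tells all that it offers.
- The arm moves only by the tool servo_tool, never from a script. Its argument "deltas" is a list that holds one entry, the list of rows, each a list of 5 numbers: the finger opening in mm, from 0 to 85.4, then the shift along the world's x, y, z in mm, then the turn about the world's z in units of 6 degrees (1.0 is 6 degrees). A call has 1 to 5 rows; each row is the pose to reach, as a shift and turn from the pose commanded when the call began; what a row does not reach only later rows make up. A row lasts 1/8 s, in which the tool goes at most 62.5 mm and 10.7 degrees, less where a joint would pass 70% of its speed; a pose out of reach is approached as far as the arm can. A call with a gripper value outside its range is refused whole. The fingers move at their own pace and stop on an object; the grip force is fixed at half the most. Time passes only in rows, so rows that repeat a pose let the fingers close. It gives the time, the measured TCP pose, the force and the opening at its end, in the units of the state.
- state(): the state, without advancing time (a new reading comes with each control period).
- grab_frame(name): name is "scene" or "top"; returns the picture (480x640x3 uint8, red, green, blue); there is no depth.
- calibration(name): a dict with "intrinsics" (3x3 intrinsics, pixels), "k1" (the pictures are not rectified: a ray, as slopes to the right and down, at radius r is drawn at 1 + k1 r^2 times it, then the intrinsics apply), "world_from_camera" (4x4, takes a point from camera to world coordinates). Camera axes: x right, y down, z forward; pixel columns grow to the right and rows downward; lengths in m; the calibration is good to about 2 mm. A picture is of the moment at which its call begins. calibration takes no time and is no camera call.
- job_done(): hands the job in, once; it reports no verdict.
The state is a dict: "time": time; "joint_pos": joint angles; "joint_vel": joint speeds; "joint_efforts": joint torques, N m; "tool_pos": TCP position; "tool_rot": TCP orientation; "contact_force": force on the tool from outside, world axes, zero at the start; "ft_torque": the same for the moment, N m; "gripper_width": opening from 0.0 (shut) to 1.0 (fully open).
Only numpy, scipy, OpenCV 4.12 (cv2) and the standard library are available. Lean on these libraries where they do the work, as an engineer would, in place of code of your own. Each camera call takes 0.05 s, during which the arm holds its last target.

## Task

Fit the fresh gas cartridge to the barbecue's cartridge bay: swing the bay's hinged clamp right up, take the cartridge from its sloping rest and lay it in the cradle with its neck in the slot of the regulator block, without dropping it. Then swing the clamp fully down so that it drives the cartridge home, and let go. Leave the other things on the ledge where they are.

Things in the scene. Friction and masses are not known exactly. Their poses are not given: they have to be found in the camera images.
- cartridge_center (a point): Centre of the loose gas cartridge: plain aluminium cylinder 52 mm in diameter, body 110 mm long, about 0.2 kg, with a brass neck 24 mm in diameter and 14 mm long at its +x end. x lies along its axis towards the neck. It starts on the sloping rest, neck end uppermost and away from the robot, axis 28 degrees above level; its z, square to the axis, leans 28 degrees towards the robot.
- cartridge_neck (a point): Tip of the cartridge's neck, on its axis, 69 mm from the cartridge's centre.
- rest: Sloping wooden rest (fixed, foot 170 x 110 mm) that carries the cartridge, its centre 105 mm above this origin on the ledge. Two V rests hold it 40 mm either side of its centre; its middle 60 mm is free on both sides for fingers, over a board 36 mm behind its axis. A low stop holds its lower end: lift it along its z or straight up.
- bay_home (a point): Where the cartridge's centre is when home in the bay (fixed to the bay, 60 mm above the ledge). x lies level along the cradle towards the regulator block at the far end, where the neck belongs; z is up. Two V rests on a sprung saddle, 40 mm either side of here, carry and centre the cartridge; laid in by its own weight it sits 11 mm higher than this point.
- bay: Cartridge bay (fixed), origin 60 mm below bay_home: steel base 250 x 120 mm. Seen from bay_home, the regulator block's face is at x = +60 mm, its top 22 mm up; the front stop's face is at -61 mm, its top 2 mm up: about 5 mm play at each end of the cartridge's body. The block's open-topped slot for the neck is 36 mm wide. Fingers have room beside the cartridge's middle.
- clamp_hinge (a point): Hinge line of the clamp, at the far end of the bay, 105 mm along +x and 44 mm above the bay_home point; axes as bay_home. The hinge line runs along y.
- clamp_bar (a point): Middle of the clamp's grip bar, a level round steel bar 14 mm in diameter along y, free for 80 mm between the clamp's two side arms (94 mm apart). It lies 200 mm towards the robot from the hinge and 18 mm above it when shut, and moves on an arc about the hinge; it may turn between fingers that pinch it.
- clamp (a joint): Clamp angle in rad: 0 fully down (shut, at its stop), growing as the bar swings up and away from the robot; 1.57 is upright, stop at 1.85. Stiff, stays where it is left: about 3 to 5 N at the bar moves it. Its rubber pad, 105 mm from the hinge, meets a cartridge lying in the cradle at about 0.1 rad and presses it down from there.
- saddle (a joint): How far the sprung saddle is pressed down, m: 0 raised (also with a cartridge just lying on it), about 0.011 when the cartridge is home. Pressing it takes 4 to 7 N.
- canister: Bystander to be left alone: lidded stainless canister, 106 mm across, 172 mm tall. Origin at the centre of its underside.
- tumbler: Bystander to be left alone: small glass tumbler, 68 mm across, 85 mm tall. Origin at the centre of its underside.
- dispenser: Bystander to be left alone: clear push dispenser for toothpicks, 48 mm across, 93 mm tall. Origin at the centre of its underside.
- turner: Bystander to be left alone: bamboo turner lying flat, 300 mm long, 75 mm wide blade. Origin at the underside, near the middle of its length, x towards the blade.
- scraper: Bystander to be left alone: yellow pot scraper lying flat, 110 x 75 mm. Origin at the centre of its underside.
- rub_jar: Bystander to be left alone: glass jar with steel cap, 72 mm across, 100 mm tall. Origin at the centre of its underside.

How it is judged:
By the outcome, as a careful person would: the job done as asked, in the order asked, and still so for the second after the job is handed in, with the robot touching nothing.
It also fails if it takes over 72 s, if anything falls off the work surface, if the arm or the gripper's body presses on something with over 40 N, if the wrist force passes 120 N, or if a joint passes its speed limit or range.

## Working session

There is one attempt and no reset: what is moved stays moved. The work goes in short steps, Python scripts to look and compute and a tool call to move; the robot and the scene stay as the last step left them, time stands still between calls to the robot, and variables do not carry over. Pictures are saved under pics/ and viewed, and the job is handed in when it is done.

Besides the shell and the picture viewer there is one more tool, called by a JSON object that holds its "api" and its "payload", one argument or row to a line. servo_tool: Moves the arm, as the interface text tells. Its arguments: {"type":"object","properties":{"deltas":{"type":"array","items":{"type":"array","items":{"type":"array","items":{"type":"number"}}}}},"required":["deltas"]}

```bash
mkdir -p pics
python3 - <<'E'
from plant import state, grab_frame, calibration
import cv2
for n in("scene","top"):
    f=grab_frame(n); cv2.imwrite(f"pics/{n}0.png",f[:,:,::-1]); c=calibration(n); print(n,c)
print(state())
E
```

```text
scene {'intrinsics': array([[474.15862874,   0.        , 321.75626406],
       [  0.        , 474.15862874, 242.04055622],
       [  0.        ,   0.        ,   1.        ]]), 'k1': -0.025150282545990676, 'world_from_camera': array([[ 0.55139431,  0.70322343, -0.44882193,  1.08926321],
       [ 0.83418297, -0.45821362,  0.30688605, -0.36785386],
       [ 0.01015314, -0.54361483, -0.83927339,  1.0361525 ],
       [ 0.        ,  0.        ,  0.        ,  1.        ]])}
top {'intrinsics': array([[586.59819236,   0.        , 318.17875116],
       [  0.        , 586.59819236, 242.1329324 ],
       [  0.        ,   0.        ,   1.        ]]), 'k1': 0.006640396746152391, 'world_from_camera': array([[ 0.05237393, -0.97176827,  0.23005086,  0.23125602],
       [-0.99861852, -0.05194401,  0.00792886, -0.02010316],
       [ 0.00424475, -0.23014831, -0.97314631,  1.66074582],
       [ 0.        ,  0.        ,  0.        ,  1.        ]])}
{'time': 0.1, 'joint_pos': array([-1.39099359e+00,  5.32972024e-02,  1.61417439e+00, -1.17459073e-05,
        1.47599820e+00, -1.19005333e-01]), 'joint_vel': array([ 2.51691487e-03, -1.63993942e-03, -2.29442646e-03,  2.74023969e-04,
       -6.17155990e-05,  1.43393469e-04]), 'joint_efforts': array([ 2.24714322e-04, -3.94905138e+01, -3.71361637e+01, -1.22648430e-04,
        3.92197544e-03, -6.30373577e-06]), 'tool_pos': array([ 0.18388614, -0.59677615,  0.24917141]), 'tool_rot': array([-9.37954755e-04,  9.88859443e-01,  1.48849320e-01, -3.43701527e-05]), 'contact_force': array([ 0.25596855, -0.21113102, -0.19973873]), 'ft_torque': array([ 0.01907178,  0.03737825, -0.05035164]), 'gripper_width': 0.9980066928676942}
```

View pics/scene0.png

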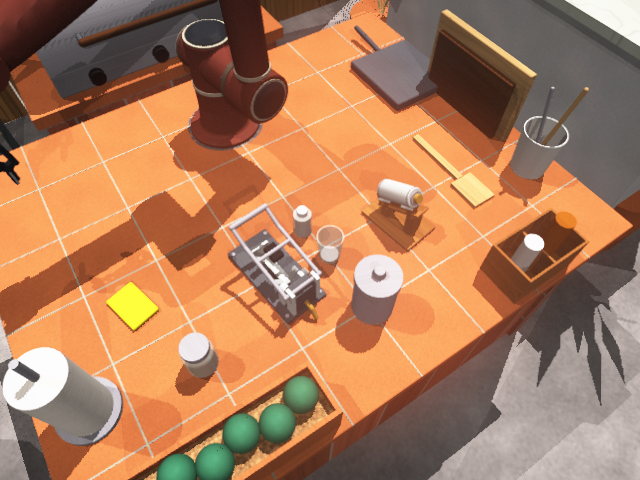

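View pics/top0.png

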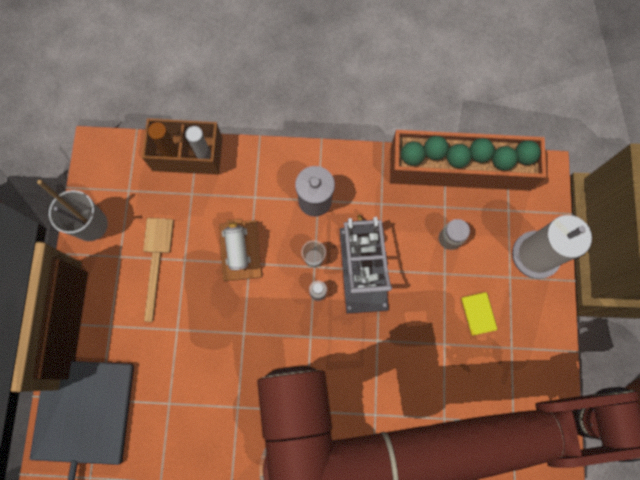

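```bash
cat > h.py <<'E'
import numpy as np, cv2
from plant import state, grab_frame, calibration
from scipy.optimize import least_squares
def proj(n,P):
    c=calibration(n);T=np.linalg.inv(c["world_from_camera"]);P=np.atleast_2d(P)
    q=P@T[:3,:3].T+T[:3,3];s=q[:,:2]/q[:,2:];s=s*(1+c["k1"]*(s**2).sum(1,keepdims=True))
    K=c["intrinsics"];return s*[K[0,0],K[1,1]]+K[:2,2]
def ray(n,uv):
    c=calibration(n);K=c["intrinsics"];d=(np.array(uv,float)-K[:2,2])/[K[0,0],K[1,1]];s=d.copy()
    for _ in range(20): s=d/(1+c["k1"]*(s@s))
    T=c["world_from_camera"];r=T[:3,:3]@np.r_[s,1];return T[:3,3],r/np.linalg.norm(r)
def plane(n,uv,z):
    o,r=ray(n,uv);return o+r*(z-o[2])/r[2]
def tri(a,b):
    (o1,r1),(o2,r2)=ray("scene",a),ray("top",b)
    A=np.c_[r1,-r2];t=np.linalg.lstsq(A,o2-o1,rcond=None)[0]
    p,q=o1+t[0]*r1,o2+t[1]*r2;return (p+q)/2,np.linalg.norm(p-q)
def crop(img,x0,y0,x1,y1,f,name):
    c=cv2.resize(img[y0:y1,x0:x1],None,fx=f,fy=f,interpolation=cv2.INTER_CUBIC)
    for x in range((x0+9)//10*10,x1,10):
        cv2.line(c,((x-x0)*f,0),((x-x0)*f,6 if x%50 else 14),(0,255,0),1)
        if x%20==0: cv2.putText(c,str(x),((x-x0)*f-10,24),0,.4,(0,255,0),1)
    for y in range((y0+9)//10*10,y1,10):
        cv2.line(c,(0,(y-y0)*f),(6 if y%50 else 14,(y-y0)*f),(0,255,0),1)
        if y%20==0: cv2.putText(c,str(y),(16,(y-y0)*f+4),0,.4,(0,255,0),1)
    cv2.imwrite("pics/"+name,c)
E
python3 - <<'E'
from h import *
s=cv2.imread("pics/scene0.png");t=cv2.imread("pics/top0.png")
crop(s,210,190,340,330,6 if 0 else 4,"c_s_bay.png")
crop(s,350,165,450,255,6,"c_s_cart.png")
crop(t,320,205,420,320,5,"c_t_bay.png")
crop(t,205,210,275,290,7,"c_t_cart.png")
E
```

```text
(no output)
```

View pics/c_s_bay.png

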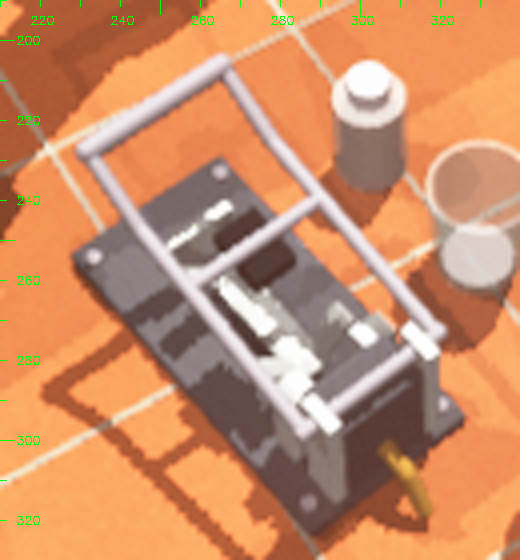

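View pics/c_s_cart.png

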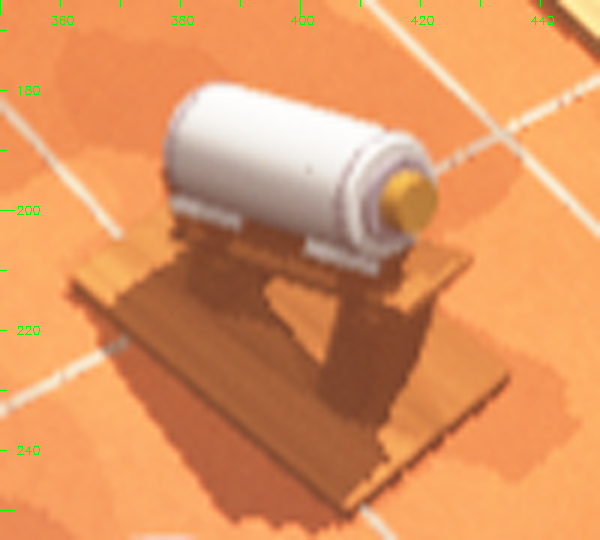

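View pics/c_t_bay.png

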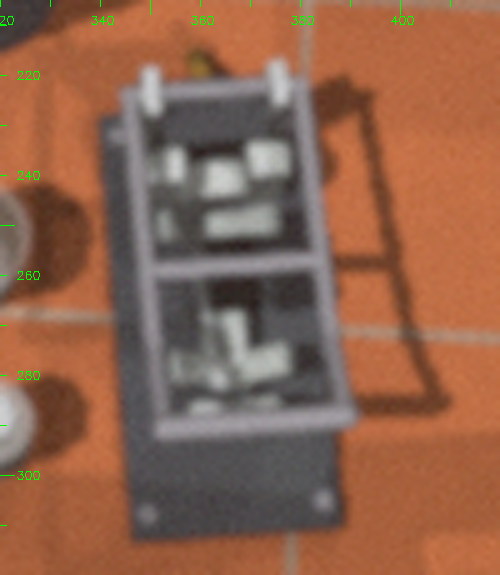

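View pics/c_t_cart.png

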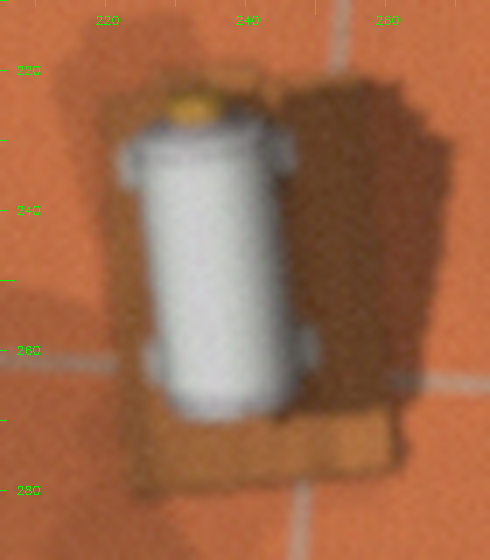

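Run:
```python
from h import *
def p(l,a,b): q=tri(a,b); print(l,q[0].round(4),q[1].round(4)); return q[0]
b=p("bar",(249,217),(371.5,289.3));h=p("hinge",(303,284.5),(362.5,222.8))
p("barL",(266.3,206.3),(352,291)),p("barR",(232,228),(390.4,287.4))
p("hL",(319,272.5),(345,223.6));p("hR",(286,296),(380,222))
p("baseNL",(265,229.5),(346.4,313.2));p("baseNR",(228.7,253.7),(389,309.6));
p("boltNL",(265,233),(349.4,307.8));p("boltNR",(233.5,254),(384.8,305))
p("neck",(418.7,198.7),(232.4,225.5))
for n,l in(("scene",[(228.7,253.7),(265,229.5),(288.7,323),(326,295)]),("top",[(346.4,313.2),(389,309.6),(340,228.6)])):
  for q in l: print(n,q,plane(n,q,.005).round(4))
# rest foot
for n,l in(("scene",[(350+70/6,165+285/6),(350+350/6,165+515/6),(350+510/6,165+375/6)]),("top",[(205+140/7,210+495/7),(205+395/7,210+472/7)])):
  for q in l: print(n,q,plane(n,q,.01).round(4))
# bystanders
for k,q,z in (("dispenser",(303,210),.09),("tumbler",(330,237),.085),("canister",(379,272),.172)): print(k,plane("scene",q,z).round(3))
for k,q,z in (("dispenser",(318,289),.093),("tumbler",(314,252),.085),("canister",(315,183),.18)): print(k,plane("top",q,z).round(3))
```

```text
bar [ 0.4699 -0.15    0.156 ] 0.0047
hinge [ 0.6609 -0.1249  0.104 ] 0.003
barL [ 0.4631 -0.1004  0.1533] 0.0038
barR [ 0.4773 -0.1978  0.1583] 0.006
hL [ 0.6555 -0.0778  0.1045] 0.001
hR [ 0.6654 -0.1721  0.1063] 0.0042
baseNL [ 0.422  -0.0955  0.0038] 0.0031
baseNR [ 0.4386 -0.2128  0.0082] 0.0073
boltNL [ 0.4367 -0.103   0.0116] 0.003
boltNR [ 0.4497 -0.202   0.0129] 0.0034
neck [0.628  0.2276 0.1305] 0.0044
scene (228.7, 253.7) [ 0.4379 -0.2089  0.005 ]
scene (265, 229.5) [ 0.4234 -0.0943  0.005 ]
scene (288.7, 323) [ 0.6835 -0.1795  0.005 ]
scene (326, 295) [ 0.6707 -0.0663  0.005 ]
top (346.4, 313.2) [ 0.4213 -0.0969  0.005 ]
top (389, 309.6) [ 0.4378 -0.2166  0.005 ]
top (340, 228.6) [ 0.6666 -0.068   0.005 ]
scene (361.6666666666667, 212.5) [0.5201 0.1496 0.01  ]
scene (408.3333333333333, 250.83333333333331) [0.6836 0.178  0.01  ]
scene (435.0, 227.5) [0.6657 0.2834 0.01  ]
top (225.0, 280.7142857142857) [0.4947 0.2522 0.01  ]
top (261.42857142857144, 277.42857142857144) [0.5096 0.1494 0.01  ]
dispenser [ 0.479 -0.009  0.09 ]
tumbler [0.579 0.005 0.085]
canister [0.755 0.007 0.172]
dispenser [ 0.472 -0.014  0.093]
tumbler [0.575 0.003 0.085]
canister [0.742 0.009 0.18 ]
```

Run:
```python
from h import *
def pl(n,a,b):
    o,r=ray(n,a);_,q=ray(n,b);N=np.cross(r,q);N/=np.linalg.norm(N);return N,N@o
N1,d1=pl("scene",(398,192.9),(418.7,198.6));N2,d2=pl("top",(234.2,233.6),(237.75,265))
d=np.cross(N1,N2);d/=np.linalg.norm(d);d*=np.sign(d[0]);print("axis dir",d,"yaw",np.degrees(np.arctan2(d[1],d[0])),"el",np.degrees(np.arcsin(d[2])))
o,r=ray("scene",(418.7,198.6));t=(d2-N2@o)/(N2@r);tip=o+t*r;print("tip",tip,"centre",tip-.069*d)
# constrained fit
def res(p,full=False):
    x,y,z,yaw=p;e=np.radians(28);dd=np.array([np.cos(e)*np.cos(yaw),np.cos(e)*np.sin(yaw),np.sin(e)]);c=np.array([x,y,z])
    s=proj("scene",[c+.069*dd,c-.02*dd]);tt=proj("top",[c+.055*dd,c-.055*dd])
    def line(P,a,b):
        a,b=np.array(a),np.array(b);n=np.array([-(b-a)[1],(b-a)[0]]);n/=np.linalg.norm(n);return (P-a)@n
    return np.r_[s[0]-[418.7,198.6],line(s[1:],(398,192.9),(418.7,198.6)),line(tt,(234.2,233.6),(237.75,265)),(z-.105)/.003]
f=least_squares(res,[.57,.21,.105,.13]);print(f.x,np.degrees(f.x[3]),f.fun.round(2))
x,y,z,yaw=f.x;e=np.radians(28);dd=np.array([np.cos(e)*np.cos(yaw),np.cos(e)*np.sin(yaw),np.sin(e)]);c=f.x[:3]
n=np.array([-np.sin(e)*np.cos(yaw),-np.sin(e)*np.sin(yaw),np.cos(e)])
print("pred top: neck tip",proj("top",c+.069*dd),"top neck end",proj("top",c+.055*dd+.026*n),"tail bottom",proj("top",c-.055*dd-.026*n),"tail top",proj("top",c-.055*dd+.026*n))
# bay
def m(p):
    x,y,yaw,a=p;ux=np.array([np.cos(yaw),np.sin(yaw),0]);uy=np.array([-np.sin(yaw),np.cos(yaw),0]);uz=np.array([0,0,1.])
    H=np.array([x,y,.06])+.105*ux+.044*uz
    A=a;ox=-.2*np.cos(A)+.018*-np.sin(A)*-1*0 ;
    ox=-.2*np.cos(A)+.018*np.sin(A); oz=.2*np.sin(A)+.018*np.cos(A)
    B=H+ox*ux+oz*uz
    return H,B,ux,uy
def rb(p):
    H,B,ux,uy=m(p)
    O=np.array([[249,217],[303,284.5],[228.7,253.7],[265,229.5],[288.7,323]]);T=np.array([[371.5,289.3],[362.5,222.8],[346.4,313.2],[389,309.6]])
    return np.r_[(proj("scene",[B,H])-O[:2]).ravel(),(proj("top",[B,H])-T[:2]).ravel()]
f=least_squares(rb,[.556,-.138,.122,.17]);print(f.x,np.degrees(f.x[2]),f.fun.round(1));H,B,_,_=m(f.x);print("H",H,"B",B)
```

```text
axis dir [0.85267113 0.11220745 0.51025624] yaw 7.496774137234708 el 30.680899134793215
tip [0.63346093 0.22366383 0.14000137] centre [0.57462663 0.21592151 0.10479369]
[0.57260757 0.21543102 0.10488494 0.15052303] 8.624334557396997 [-0.08  0.37 -0.46  0.21 -0.26 -0.04]
pred top: neck tip [[232.69337614 222.6617488 ]] top neck end [[232.44272072 229.94538125]] tail bottom [[238.96322654 263.88458428]] tail top [[237.4061791  269.42116803]]
[ 0.55758414 -0.13820907  0.13019654  0.17275279] 7.459712302142649 [-1.  -0.1 -0.4  0.3 -0.9 -0.2 -0.6 -0.5]
H [ 0.66169546 -0.12457702  0.104     ] B [ 0.46940784 -0.14975463  0.15611104]
```

{"api": "servo_tool", "payload": {
  "deltas": [
    [[85,285,447,0,13.4],[85,285,447,0,13.4],[85,285,447,0,13.4],[85,285,447,0,13.4],[85,285,447,0,13.4]]
  ]
}}

```text
time: 0.72
tool_pos: [0.3525, -0.3318, 0.2499]
tool_rot: [-0.0, 0.813, 0.582, 0.0]
contact_force: [0.9, 0.0, 0.0]
gripper_width: 0.994
```

{"api": "servo_tool", "payload": {
  "deltas": [
    [[85,117,182,-20,4.4],[85,117,182,-20,4.4],[85,117,182,-20,4.4],[85,117,182,-20,4.4],[85,117,182,-20,4.4]]
  ]
}}

```text
time: 1.35
tool_pos: [0.4692, -0.15, 0.2294]
tool_rot: [-0.001, 0.66, 0.752, -0.0]
contact_force: [-0.1, -0.2, 0.6]
gripper_width: 0.997
```

Run:
```python
from h import *
s=state();print(s["tool_pos"],s["tool_rot"],s["joint_pos"])
for n in("scene","top"):
    f=grab_frame(n)[:,:,::-1]
    if n=="scene": crop(f,180,130,340,290,4,"s1.png")
    else: crop(f,320,205,440,320,5,"t1.png")
    print(n,proj(n,s["tool_pos"]))
```

```text
[ 0.46919911 -0.14999996  0.22941916] [-7.96885128e-04  6.59660052e-01  7.51563651e-01 -2.44195862e-04] [-4.60598499e-01 -2.57911829e-01  1.93585972e+00 -6.29858075e-05
  1.46531051e+00 -5.90654831e-01]
scene [[243.73327786 196.94208898]]
top [[373.37419818 284.68993583]]
```

View pics/s1.png

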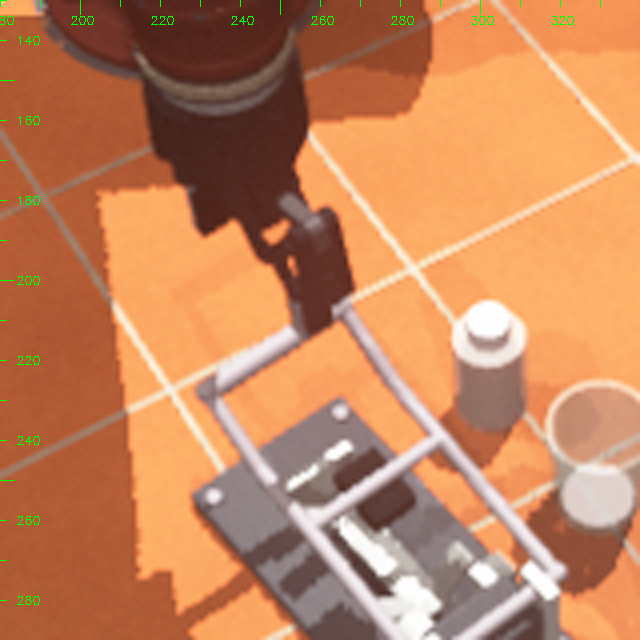

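View pics/t1.png

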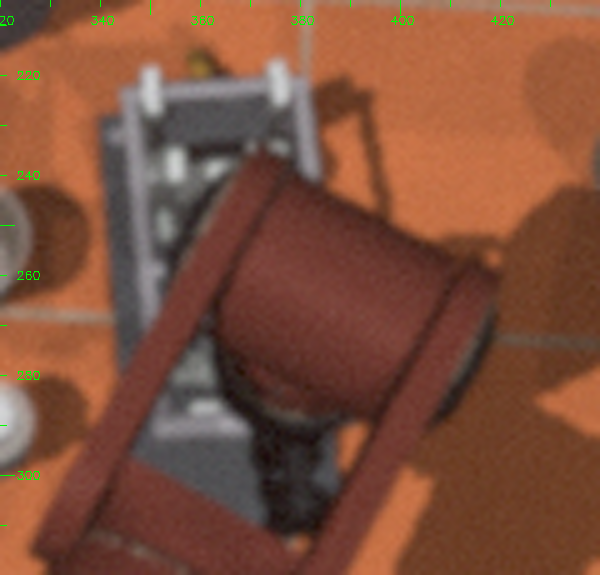

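{"api": "servo_tool", "payload": {
  "deltas": [
    [[85,0,0,-40,0],[85,0,0,-74,0],[85,0,0,-74,0],[40,0,0,-74,0],[20,0,0,-74,0]]
  ]
}}

```text
time: 2.08
tool_pos: [0.47, -0.1527, 0.1585]
tool_rot: [0.002, 0.661, 0.75, 0.0]
contact_force: [0.7, 0.0, 0.3]
gripper_width: 0.597
```

{"api": "servo_tool", "payload": {
  "deltas": [
    [[8,0,0,0,0],[8,0,0,0,0],[8,0,0,0,0],[8,0,0,0,0]]
  ]
}}

```text
time: 2.58
tool_pos: [0.4689, -0.152, 0.1567]
tool_rot: [0.0, 0.661, 0.75, -0.0]
contact_force: [-2.5, -1.3, 2.6]
gripper_width: 0.142
```

Run:
```python
from h import *
s=state();print(s["tool_pos"],s["gripper_width"]*85.4,s["contact_force"])
f=grab_frame("scene")[:,:,::-1]
crop(f,180,150,340,310,4,"s2.png")
```

```text
[ 0.46891274 -0.1520108   0.15667562] 12.091371255988813 [-2.53851401 -1.3393838   2.55006226]
```

View pics/s2.png

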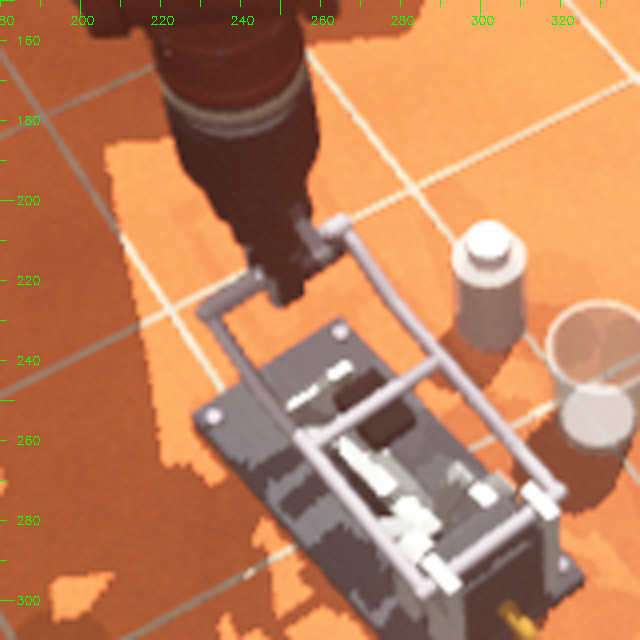

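Run:
```python
import numpy as np
R=.2008;f0=.262;u=np.array([.9915,.1298])
for f in np.linspace(f0,1.92,16):
    d=R*(np.cos(f0)-np.cos(f))*1000;print(round(f-.0898,2),(d*u).round(0),round(R*1000*(np.sin(f)-np.sin(f0))))
```

```text
0.17 [0. 0.] 0
0.28 [7. 1.] 21
0.39 [16.  2.] 41
0.5 [27.  4.] 60
0.61 [41.  5.] 78
0.72 [56.  7.] 94
0.84 [73.  9.] 108
0.95 [91. 12.] 121
1.06 [110.  14.] 131
1.17 [131.  17.] 139
1.28 [152.  20.] 145
1.39 [174.  23.] 148
1.5 [196.  26.] 149
1.61 [218.  29.] 147
1.72 [239.  31.] 143
1.83 [260.  34.] 137
```

{"api": "servo_tool", "payload": {
  "deltas": [
    [[5,7,1,21,0],[5,16,2,41,0],[5,27,4,60,0],[5,41,5,78,0],[5,56,7,94,0]]
  ]
}}

```text
time: 3.25
tool_pos: [0.5227, -0.1453, 0.2508]
tool_rot: [-0.003, 0.661, 0.75, -0.003]
contact_force: [-13.6, -3.7, 6.6]
gripper_width: 0.144
```

{"api": "servo_tool", "payload": {
  "deltas": [
    [[5,17,2,14,0],[5,35,5,27,0],[5,54,7,37,0],[5,75,10,45,0],[5,96,13,51,0]]
  ]
}}

```text
time: 3.88
tool_pos: [0.6214, -0.133, 0.3056]
tool_rot: [0.002, 0.661, 0.75, -0.001]
contact_force: [-6.4, -5.7, 6.5]
gripper_width: 0.135
```

{"api": "servo_tool", "payload": {
  "deltas": [
    [[5,22,3,3,0],[5,44,6,4,0],[5,66,9,2,0],[5,85,11,-2,0],[5,85,11,-2,0]]
  ]
}}

```text
time: 4.5
tool_pos: [0.7089, -0.1216, 0.3022]
tool_rot: [0.004, 0.661, 0.75, 0.002]
contact_force: [4.5, -3.4, 4.2]
gripper_width: 0.139
```

Run:
```python
from h import *
s=state();print(s["tool_pos"],s["gripper_width"]*85.4,s["contact_force"])
f=grab_frame("scene")[:,:,::-1]
crop(f,180,150,340,310,4,"s3.png")
```

```text
[ 0.70889154 -0.12158324  0.30217243] 11.903677697392844 [ 4.45947018 -3.41208379  4.16002798]
```

View pics/s3.png

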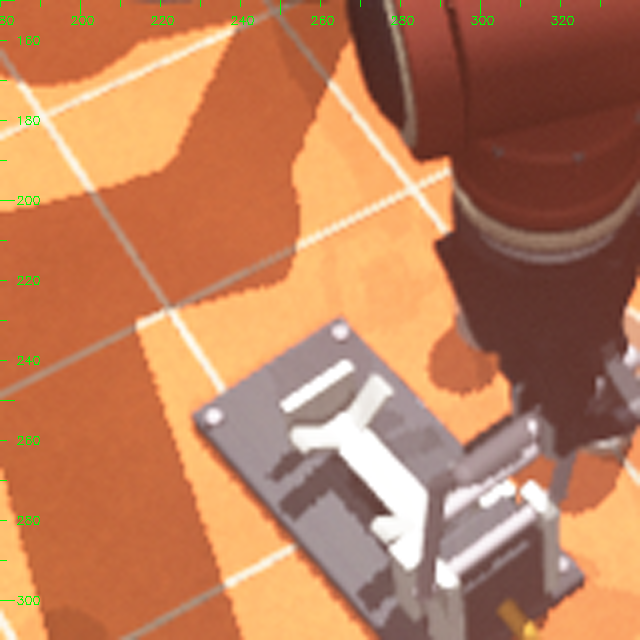

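{"api": "servo_tool", "payload": {
  "deltas": [
    [[5,10,1,-2,0],[5,21,3,-6,0],[5,21,3,-6,0],[5,21,3,-6,0]]
  ]
}}

```text
time: 5.05
tool_pos: [0.729, -0.1193, 0.2954]
tool_rot: [0.003, 0.661, 0.75, 0.001]
contact_force: [4.2, -6.2, 3.9]
gripper_width: 0.14
```

{"api": "servo_tool", "payload": {
  "deltas": [
    [[60,0,0,0,0],[60,0,0,0,0],[60,0,0,0,0],[60,0,0,50,0],[60,0,0,60,0]]
  ]
}}

```text
time: 5.68
tool_pos: [0.7281, -0.1177, 0.3583]
tool_rot: [0.003, 0.661, 0.75, 0.002]
contact_force: [-0.1, -0.1, 0.6]
gripper_width: 0.704
```

Run:
```python
from h import *
s=state();print(s["tool_pos"],s["gripper_width"]*85.4,s["contact_force"])
f=grab_frame("scene")[:,:,::-1]
crop(f,180,150,340,310,4,"s4.png")
```

```text
[ 0.72805645 -0.1176619   0.35832833] 60.16332725850714 [-0.09453329 -0.08210581  0.57726462]
```

View pics/s4.png

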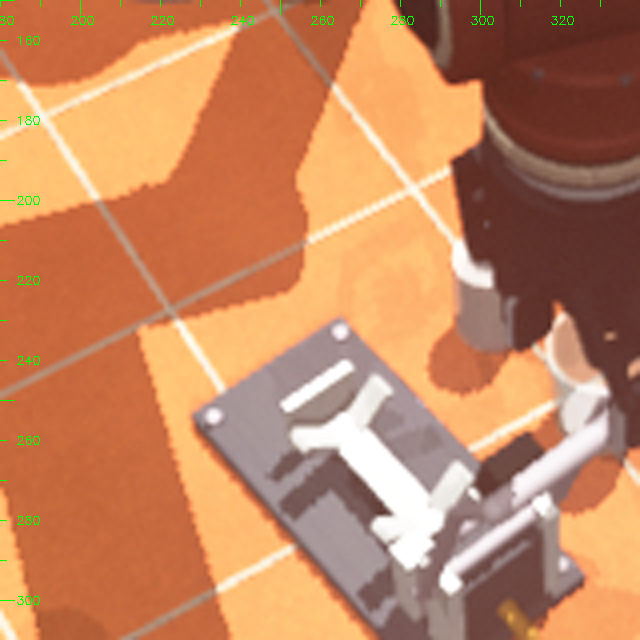

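{"api": "servo_tool", "payload": {
  "deltas": [
    [[85,-149,334,0,-14.8],[85,-149,334,0,-14.8],[85,-149,334,0,-14.8],[85,-149,334,0,-14.8],[85,-149,334,0,-14.8]]
  ]
}}

```text
time: 6.35
tool_pos: [0.5991, 0.1674, 0.3517]
tool_rot: [-0.0, 0.929, 0.371, -0.001]
contact_force: [0.0, 0.2, -0.8]
gripper_width: 0.995
```

{"api": "servo_tool", "payload": {
  "deltas": [
    [[85,-20,49,-60,-5.9],[85,-20,49,-120,-5.9],[85,-20,49,-150,-5.9],[85,-20,49,-150,-5.9],[85,-20,49,-150,-5.9]]
  ]
}}

```text
time: 6.98
tool_pos: [0.5797, 0.2146, 0.2013]
tool_rot: [0.0, 0.997, 0.075, -0.001]
contact_force: [0.8, -0.2, -0.8]
gripper_width: 0.993
```

Run:
```python
from h import *
s=state();q=s["tool_rot"];print(s["tool_pos"],np.degrees(2*np.arctan2(q[2],q[1])),s["gripper_width"]*85.4,s["contact_force"])
f=grab_frame("scene")[:,:,::-1]
crop(f,330,110,490,260,4,"s5.png")
```

```text
[0.5796688  0.21458866 0.20133614] 8.566251693650306 84.78027081488104 [ 0.7786745  -0.16766786 -0.78084494]
```

View pics/s5.png

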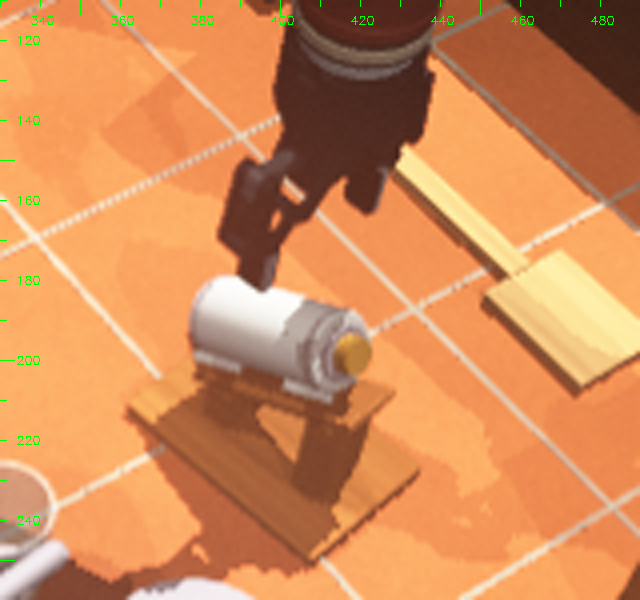

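{"api": "servo_tool", "payload": {
  "deltas": [
    [[85,0,1,-50,0],[85,0,1,-80,0],[85,0,1,-95,0],[85,0,1,-96,0],[85,0,1,-96,0]]
  ]
}}

```text
time: 7.65
tool_pos: [0.5819, 0.2159, 0.1092]
tool_rot: [-0.0, 0.997, 0.074, 0.001]
contact_force: [-0.3, 0.6, 0.6]
gripper_width: 0.998
```

Run:
```python
from h import *
s=state();print(s["tool_pos"],s["gripper_width"]*85.4,s["contact_force"])
f=grab_frame("scene")[:,:,::-1]
crop(f,330,110,490,260,4,"s6.png")
```

```text
[0.58187314 0.21586774 0.10919625] 85.21330203013322 [-0.33750783  0.60029083  0.59363104]
```

View pics/s6.png

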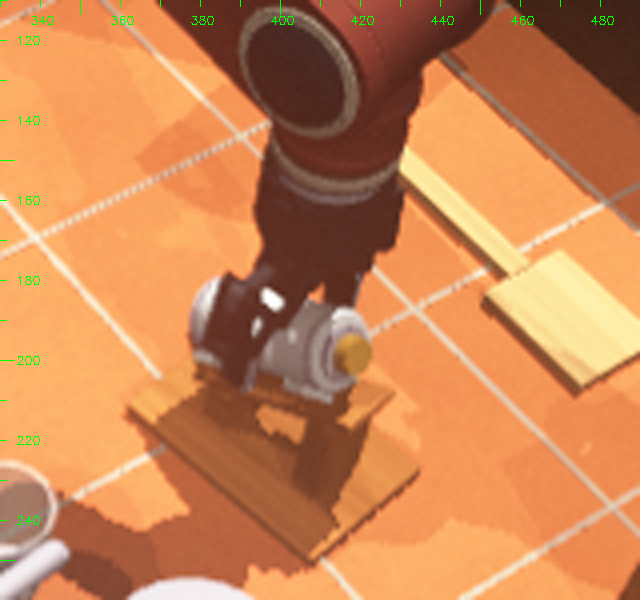

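{"api": "servo_tool", "payload": {
  "deltas": [
    [[60,0,0,0,0],[45,0,0,0,0],[45,0,0,0,0],[45,0,0,0,0],[45,0,0,0,0]]
  ]
}}

```text
time: 8.32
tool_pos: [0.5812, 0.2161, 0.1087]
tool_rot: [-0.0, 0.997, 0.074, 0.001]
contact_force: [-2.7, 1.2, 5.9]
gripper_width: 0.593
```

{"api": "servo_tool", "payload": {
  "deltas": [
    [[45,0,0,0,0],[45,0,0,10,0],[45,0,0,20,0],[45,0,0,40,0],[45,0,0,60,0]]
  ]
}}

```text
time: 8.95
tool_pos: [0.5808, 0.2156, 0.1689]
tool_rot: [-0.0, 0.997, 0.074, 0.0]
contact_force: [0.8, -0.8, -2.6]
gripper_width: 0.595
```

Run:
```python
from h import *
s=state();print(s["tool_pos"],s["gripper_width"]*85.4,s["contact_force"])
f=grab_frame("scene")[:,:,::-1]
crop(f,330,110,490,260,4,"s7.png")
```

```text
[0.58084044 0.21555734 0.16893317] 50.78995561814231 [ 0.84952627 -0.8251704  -2.55021447]
```

View pics/s7.png

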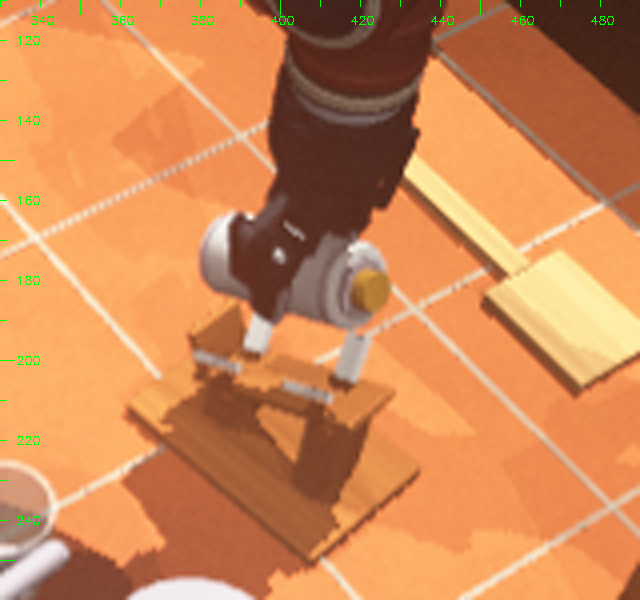

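{"api": "servo_tool", "payload": {
  "deltas": [
    [[45,0,0,50,0],[45,0,-40,81,0],[45,-5,-95,81,-0.2],[45,-10,-150,81,-0.2],[45,-12,-205,81,-0.2]]
  ]
}}

```text
time: 9.62
tool_pos: [0.5685, 0.009, 0.2494]
tool_rot: [0.0, 0.998, 0.064, 0.001]
contact_force: [1.1, -0.5, -2.3]
gripper_width: 0.59
```

{"api": "servo_tool", "payload": {
  "deltas": [
    [[45,-3,-55,0,0],[45,-6,-110,0,0],[45,-6,-148,0,0],[45,-6,-148,0,0],[45,-6,-148,0,0]]
  ]
}}

```text
time: 10.25
tool_pos: [0.5627, -0.1372, 0.2488]
tool_rot: [-0.0, 0.998, 0.064, 0.0]
contact_force: [0.3, -0.2, -1.9]
gripper_width: 0.59
```

Run:
```python
from h import *
s=state();q=s["tool_rot"];print(s["tool_pos"],np.degrees(2*np.arctan2(q[2],q[1])),s["gripper_width"]*85.4,s["contact_force"])
f=grab_frame("scene")[:,:,::-1]
crop(f,180,110,340,310,4,"s8.png")
f=grab_frame("top")[:,:,::-1]
crop(f,300,180,420,300,5,"t8.png")
```

```text
[ 0.56272118 -0.1371551   0.24876925] 7.300856652280812 50.3837878996325 [ 0.28590893 -0.19358202 -1.86079556]
```

View pics/s8.png

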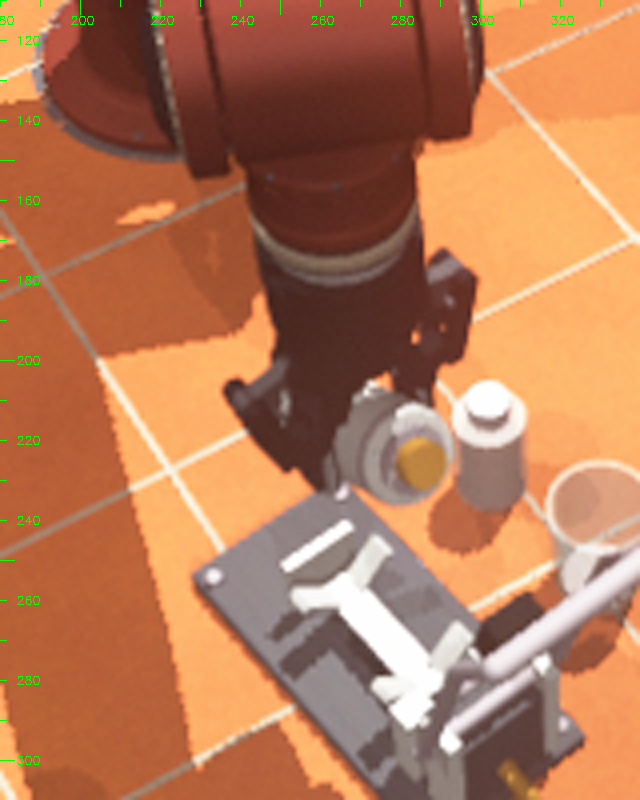

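View pics/t8.png

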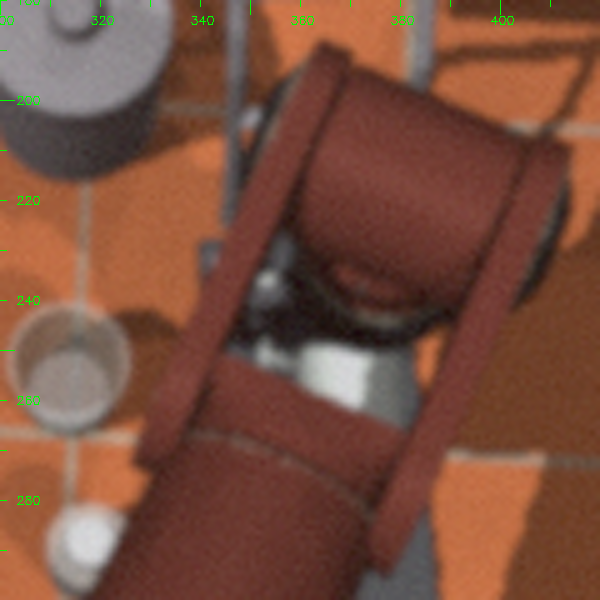

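Run:
```python
from h import *
P=state()["tool_pos"];yaw=np.radians(7.3)
for e in (15,20,24,28,32):
  E=np.radians(e)
  for L in (.058,.062,.066):
    d=np.array([np.cos(E)*np.cos(yaw),np.cos(E)*np.sin(yaw),np.sin(E)]);print(e,L,proj("scene",P+[0,0,.0]+L*d).round(1))
h=np.array([.5576,-.1382,0]);u=np.array([np.cos(.13),np.sin(.13),0]);v=np.array([-u[1],u[0],0])
for x in(-.061,-.04,0,.04): print(x,[proj("scene",h+x*u+np.array([0,0,z])).round(1) for z in(.03,.045,.062)])
print([proj("scene",h-.061*u+k*v+[0,0,.062]).round(1) for k in(-.02,.02)])
print([proj("scene",h-.105*u+[0,0,.0])])
```

```text
15 0.058 [[286.9 231.6]]
15 0.062 [[288.1 232.6]]
15 0.066 [[289.3 233.5]]
20 0.058 [[286.3 229.8]]
20 0.062 [[287.5 230.6]]
20 0.066 [[288.7 231.4]]
24 0.058 [[285.7 228.2]]
24 0.062 [[286.9 228.9]]
24 0.066 [[288.  229.6]]
28 0.058 [[285.1 226.6]]
28 0.062 [[286.2 227.1]]
28 0.066 [[287.2 227.7]]
32 0.058 [[284.3 224.9]]
32 0.062 [[285.4 225.3]]
32 0.066 [[286.4 225.8]]
-0.061 [array([[260.7, 253.7]]), array([[260.1, 250.5]]), array([[259.4, 246.8]])]
-0.04 [array([[265.8, 259.2]]), array([[265.3, 256. ]]), array([[264.7, 252.4]])]
0 [array([[275.8, 269.9]]), array([[275.4, 266.8]]), array([[274.9, 263.3]])]
0.04 [array([[286.1, 281. ]]), array([[285.7, 278. ]]), array([[285.4, 274.5]])]
[array([[252.8, 251.3]]), array([[266. , 242.3]])]
[array([[251.57408639, 248.70736513]])]
```

Run:
```python
import cv2
c=cv2.imread("pics/s8.png")
c=c[460:760,180:500]
cv2.imwrite("pics/s8b.png",cv2.resize(c,None,fx=2,fy=2,interpolation=cv2.INTER_CUBIC))
```

```text
(no output)
```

View pics/s8b.png

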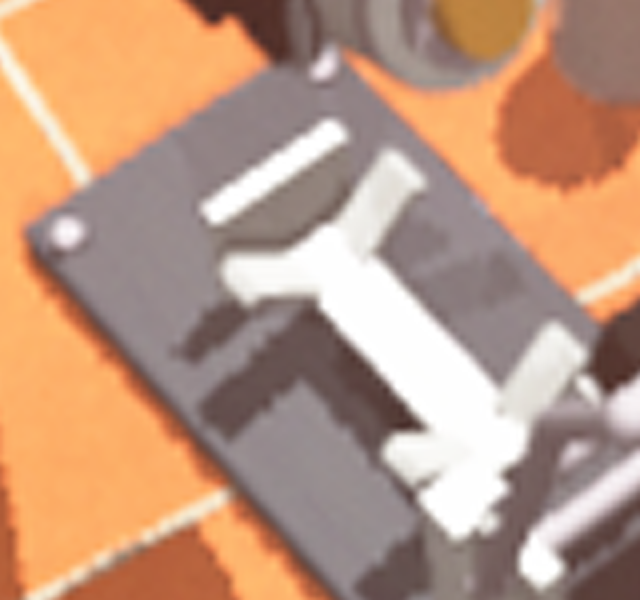

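{"api": "servo_tool", "payload": {
  "deltas": [
    [[45,1,0,-40,0],[45,1,0,-90,0],[45,1,0,-125,0],[45,1,0,-140,0],[45,1,0,-140,0]]
  ]
}}

```text
time: 10.98
tool_pos: [0.5634, -0.1366, 0.1078]
tool_rot: [-0.0, 0.998, 0.064, -0.001]
contact_force: [-0.6, 0.3, -1.9]
gripper_width: 0.592
```

{"api": "servo_tool", "payload": {
  "deltas": [
    [[45,0,0,-3,0],[45,0,0,-7,0],[45,0,0,-11,0],[45,0,0,-11,0]]
  ]
}}

```text
time: 11.48
tool_pos: [0.5644, -0.1378, 0.0982]
tool_rot: [0.001, 0.998, 0.064, 0.001]
contact_force: [0.6, -0.9, 1.1]
gripper_width: 0.588
```

Run:
```python
from h import *
s=state();q=s["tool_rot"];print(s["tool_pos"],np.degrees(2*np.arctan2(q[2],q[1])),s["gripper_width"]*85.4,s["contact_force"])
f=grab_frame("scene")[:,:,::-1]
crop(f,210,190,350,330,5,"s9.png")
```

```text
[ 0.56438379 -0.13783072  0.09815552] 7.308504306460211 50.201776087775855 [ 0.55274291 -0.88293091  1.10730848]
```

View pics/s9.png

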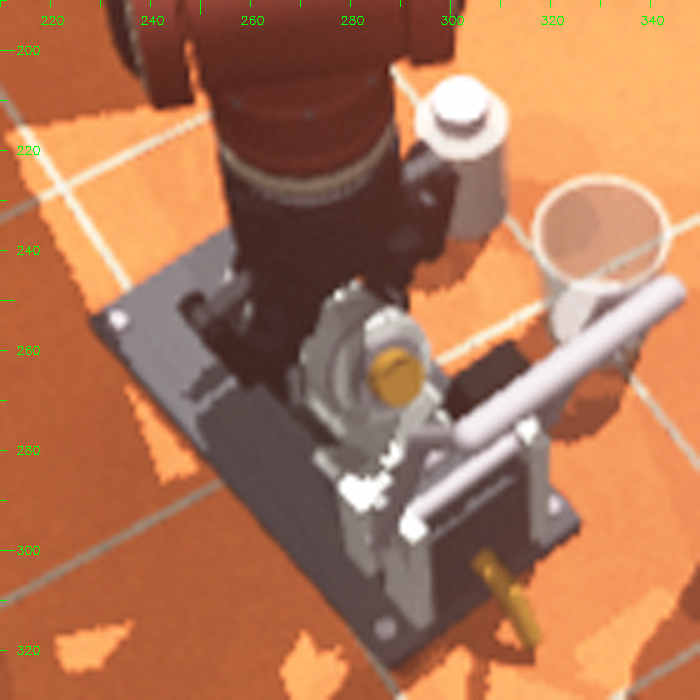

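{"api": "servo_tool", "payload": {
  "deltas": [
    [[45,0,0,-3,0],[45,0,0,-6,0],[45,0,0,-9,0],[45,0,0,-12,0],[45,0,0,-12,0]]
  ]
}}

```text
time: 12.15
tool_pos: [0.5644, -0.1378, 0.0858]
tool_rot: [0.0, 0.998, 0.064, 0.001]
contact_force: [3.0, -3.0, 3.8]
gripper_width: 0.591
```

Run:
```python
from h import *
s=state();q=s["tool_rot"];print(s["tool_pos"],s["gripper_width"]*85.4,s["contact_force"],s["ft_torque"])
f=grab_frame("scene")[:,:,::-1]
crop(f,210,190,350,330,5,"s10.png")
```

```text
[ 0.56437228 -0.13776299  0.08575719] 50.48987512797416 [ 3.0460086  -3.01867266  3.76277518] [-0.42570685 -0.38299324  0.08613151]
```

View pics/s10.png

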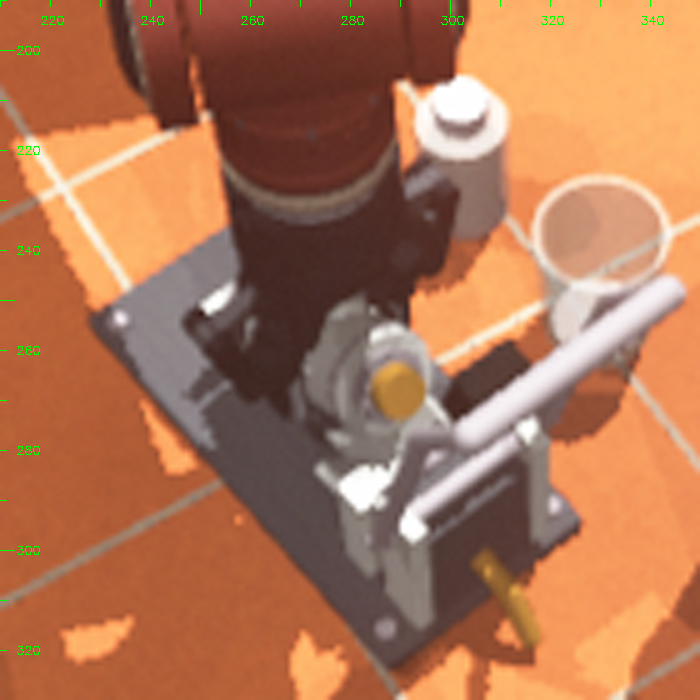

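{"api": "servo_tool", "payload": {
  "deltas": [
    [[45,0,0,-2,0],[45,0,0,-4,0],[45,0,0,-4,0]]
  ]
}}

```text
time: 12.58
tool_pos: [0.5649, -0.1383, 0.0834]
tool_rot: [0.001, 0.998, 0.064, 0.001]
contact_force: [2.2, -1.9, 9.3]
gripper_width: 0.59
```

{"api": "servo_tool", "payload": {
  "deltas": [
    [[45,0,0,-2,0],[45,0,0,-4,0],[45,0,0,-4,0]]
  ]
}}

```text
time: 12.95
tool_pos: [0.5666, -0.1385, 0.0809]
tool_rot: [0.001, 0.998, 0.064, 0.003]
contact_force: [4.7, -1.6, 12.9]
gripper_width: 0.59
```

Run:
```python
from h import *
s=state();q=s["tool_rot"];print(s["tool_pos"],s["gripper_width"]*85.4,s["contact_force"],s["ft_torque"])
f=grab_frame("scene")[:,:,::-1]
crop(f,210,190,350,330,5,"s11.png")
```

```text
[ 0.5665842  -0.13846104  0.08088568] 50.38261711857861 [ 4.6916721  -1.61185184 12.85830739] [-0.36737368 -0.28649601  0.13808231]
```

View pics/s11.png

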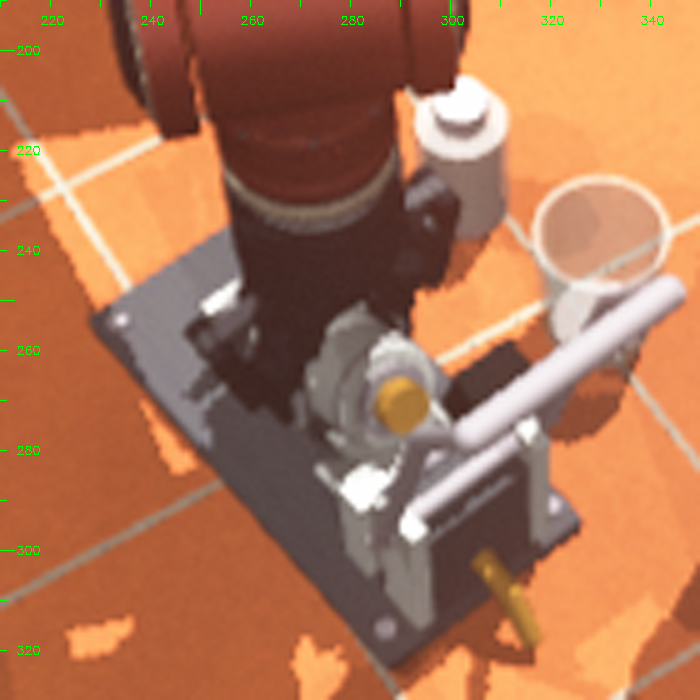

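{"api": "servo_tool", "payload": {
  "deltas": [
    [[45,-4,0,0,0],[45,-4,0,-2,0],[45,-4,0,-4,0],[45,-4,0,-4,0]]
  ]
}}

```text
time: 13.5
tool_pos: [0.5664, -0.1387, 0.08]
tool_rot: [0.002, 0.998, 0.064, 0.008]
contact_force: [12.1, 1.3, 16.9]
gripper_width: 0.594
```

Run:
```python
from h import *
s=state();q=s["tool_rot"];print(s["tool_pos"],s["tool_rot"],s["gripper_width"]*85.4,s["contact_force"],s["ft_torque"])
f=grab_frame("scene")[:,:,::-1]
crop(f,230,220,330,320,7,"s12.png")
```

```text
[ 0.56637919 -0.13867546  0.07998111] [0.00223284 0.9979327  0.06373466 0.00795163] 50.72460087295103 [12.09303024  1.30048613 16.89339113] [-0.00531332 -1.17150528  0.05162297]
```

View pics/s12.png

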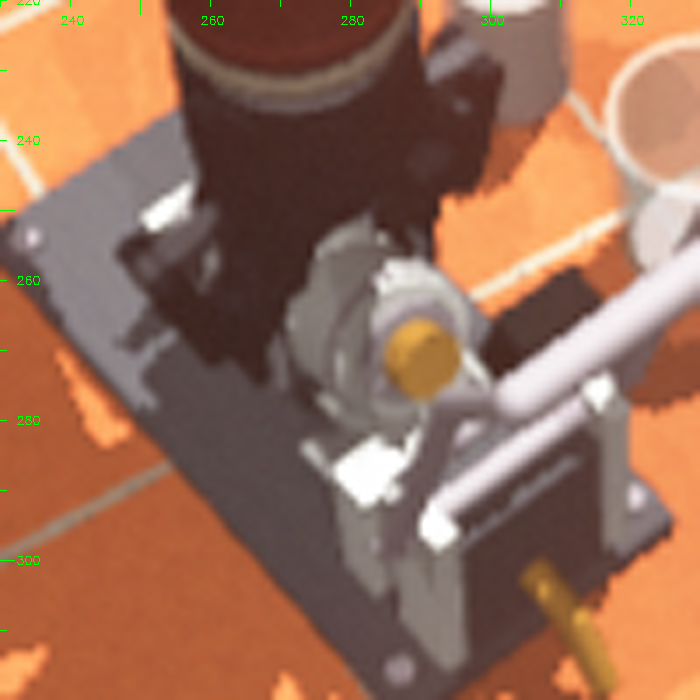

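Run:
```python
from h import *
P=state()["tool_pos"];yaw=np.radians(7.3)
for e in (10,15,20,24,28):
  E=np.radians(e);d=np.array([np.cos(E)*np.cos(yaw),np.cos(E)*np.sin(yaw),np.sin(E)]);print(e,[proj("scene",P+L*d).round(1).tolist() for L in(.057,.06)])
```

```text
10 [[[290.9, 276.2]], [[291.7, 277.0]]]
15 [[[290.5, 274.8]], [[291.3, 275.5]]]
20 [[[290.0, 273.4]], [[290.7, 274.0]]]
24 [[[289.5, 272.1]], [[290.2, 272.7]]]
28 [[[288.9, 270.8]], [[289.6, 271.3]]]
```

{"api": "servo_tool", "payload": {
  "deltas": [
    [[45,1,0,-2,0],[45,2,0,-4,0],[45,2,0,-6,0],[45,2,0,-6,0]]
  ]
}}

```text
time: 14.05
tool_pos: [0.5689, -0.1386, 0.0743]
tool_rot: [0.002, 0.998, 0.064, 0.008]
contact_force: [12.0, 1.2, 17.5]
gripper_width: 0.595
```

Run:
```python
from h import *
s=state();q=s["tool_rot"];print(s["tool_pos"],s["tool_rot"],s["gripper_width"]*85.4,s["contact_force"],s["ft_torque"])
f=grab_frame("scene")[:,:,::-1]
crop(f,230,220,330,320,7,"s13.png")
```

```text
[ 0.5688998  -0.13859842  0.07434239] [0.00222841 0.99793353 0.06365403 0.00847744] 50.844789000263475 [11.95505637  1.24766772 17.4552135 ] [ 0.07254276 -1.25908768  0.06054122]
```

View pics/s13.png

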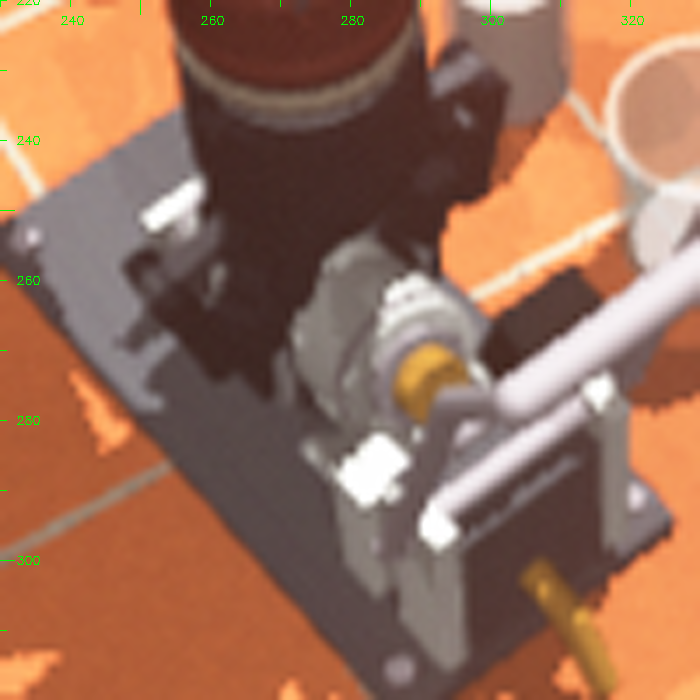

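{"api": "servo_tool", "payload": {
  "deltas": [
    [[45,0,0,6,0],[45,0,0,12,0],[45,0,0,18,0],[45,0,0,18,0]]
  ]
}}

```text
time: 14.6
tool_pos: [0.5618, -0.1383, 0.0856]
tool_rot: [0.001, 0.998, 0.064, 0.0]
contact_force: [3.5, -5.6, 2.1]
gripper_width: 0.592
```

Run:
```python
from h import *
s=state();q=s["tool_rot"];print(s["tool_pos"],s["tool_rot"],s["gripper_width"]*85.4,s["contact_force"],s["ft_torque"])
f=grab_frame("scene")[:,:,::-1]
crop(f,230,220,330,320,7,"s14.png")
P=s["tool_pos"];yaw=np.radians(7.3)
for e in (5,10,15,20,24,28):
  E=np.radians(e);d=np.array([np.cos(E)*np.cos(yaw),np.cos(E)*np.sin(yaw),np.sin(E)]);print(e,[proj("scene",P+L*d).round(1).tolist() for L in(.057,.06)])
```

```text
[ 0.56175143 -0.13829279  0.08558956] [1.13462825e-03 9.97944248e-01 6.40777449e-02 1.84265686e-04] 50.526250315952176 [ 3.47433855 -5.64742376  2.08335821] [-0.94815183 -0.45891942  0.24914922]
5 [[[290.1, 274.7]], [[291.0, 275.5]]]
10 [[[289.9, 273.4]], [[290.7, 274.2]]]
15 [[[289.5, 272.1]], [[290.2, 272.7]]]
20 [[[288.9, 270.6]], [[289.7, 271.2]]]
24 [[[288.4, 269.3]], [[289.2, 269.9]]]
28 [[[287.9, 268.0]], [[288.6, 268.5]]]
```

View pics/s14.png

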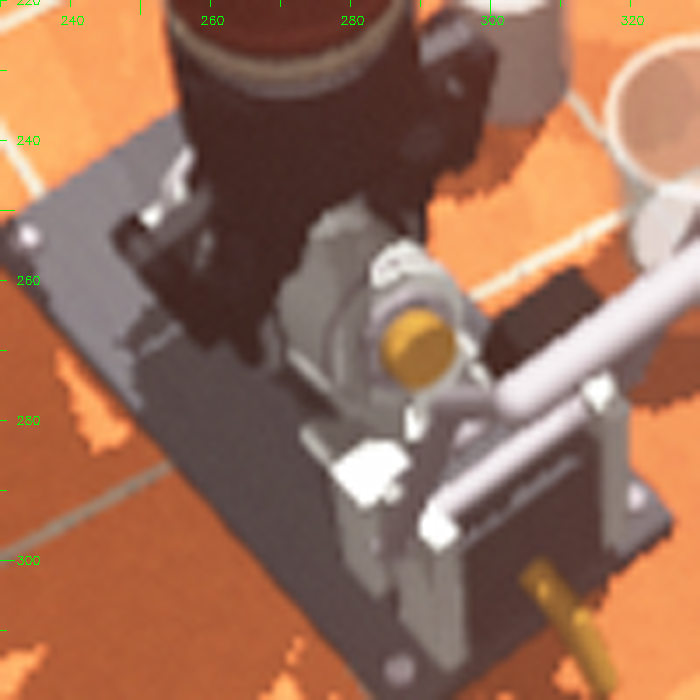

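{"api": "servo_tool", "payload": {
  "deltas": [
    [[45,-2,-2,0,0],[45,-3,-2,-4,0],[45,-3,-2,-8,0],[45,-3,-2,-12,0],[45,-3,-2,-16,0]]
  ]
}}

```text
time: 15.28
tool_pos: [0.5603, -0.1394, 0.0709]
tool_rot: [0.0, 0.998, 0.064, 0.002]
contact_force: [4.9, -1.0, 8.8]
gripper_width: 0.592
```

Run:
```python
from h import *
s=state();q=s["tool_rot"];print(s["tool_pos"],s["tool_rot"],s["gripper_width"]*85.4,s["contact_force"],s["ft_torque"])
```

```text
[ 0.56026182 -0.1394408   0.07085886] [1.24319240e-04 9.97975591e-01 6.35762274e-02 1.66345011e-03] 50.58043316857289 [ 4.9371783  -0.98524446  8.82899005] [-0.22651632 -0.30577568  0.07206891]
```

{"api": "servo_tool", "payload": {
  "deltas": [
    [[45,0,0,-3,0],[45,0,0,-6,0],[45,0,0,-8,0],[45,0,0,-8,0]]
  ]
}}

```text
time: 15.78
tool_pos: [0.5624, -0.1395, 0.065]
tool_rot: [0.001, 0.998, 0.064, 0.004]
contact_force: [6.7, 0.7, 12.4]
gripper_width: 0.593
```

Run:
```python
from h import *
s=state();q=s["tool_rot"];print(s["tool_pos"],s["tool_rot"],s["gripper_width"]*85.4,s["contact_force"],s["ft_torque"])
f=grab_frame("scene")[:,:,::-1]
crop(f,230,220,330,320,7,"s15.png")
P=s["tool_pos"];yaw=np.radians(7.3)
for e in (0,5,10,15,20):
  E=np.radians(e);d=np.array([np.cos(E)*np.cos(yaw),np.cos(E)*np.sin(yaw),np.sin(E)]);print(e,[proj("scene",P+L*d).round(1).tolist() for L in(.057,.06)])
```

```text
[ 0.56241659 -0.13950957  0.06495327] [5.25225578e-04 9.97968692e-01 6.35731333e-02 4.08292813e-03] 50.66004306365825 [ 6.69573836  0.665751   12.38435973] [ 0.00580732 -0.38136633  0.06363451]
0 [[[290.4, 280.6]], [[291.2, 281.4]]]
5 [[[290.2, 279.5]], [[291.0, 280.3]]]
10 [[[290.0, 278.3]], [[290.8, 279.0]]]
15 [[[289.6, 276.9]], [[290.4, 277.6]]]
20 [[[289.1, 275.5]], [[289.8, 276.1]]]
```

View pics/s15.png

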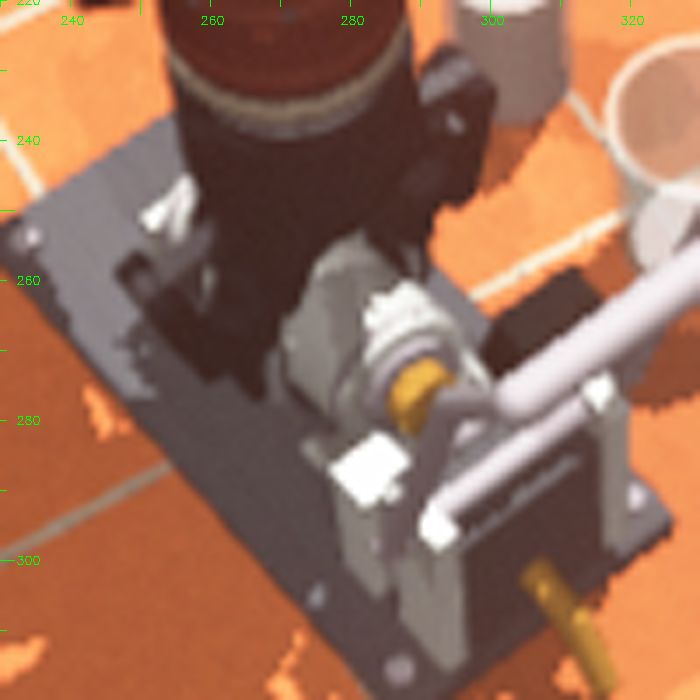

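{"api": "servo_tool", "payload": {
  "deltas": [
    [[45,2,0,-3,0],[45,2,0,-6,0],[45,2,0,-9,0],[45,2,0,-9,0]]
  ]
}}

```text
time: 16.32
tool_pos: [0.565, -0.1394, 0.0558]
tool_rot: [0.0, 0.998, 0.063, 0.005]
contact_force: [8.8, 0.3, 9.2]
gripper_width: 0.593
```

Run:
```python
from h import *
s=state();q=s["tool_rot"];print(s["tool_pos"],s["tool_rot"],s["gripper_width"]*85.4,s["contact_force"],s["ft_torque"])
f=grab_frame("scene")[:,:,::-1]
crop(f,230,220,330,320,7,"s16.png")
P=s["tool_pos"];yaw=np.radians(7.3)
for e in (0,5,10,15,20):
  E=np.radians(e);d=np.array([np.cos(E)*np.cos(yaw),np.cos(E)*np.sin(yaw),np.sin(E)]);print(e,[proj("scene",P+L*d).round(1).tolist() for L in(.057,.06)])
```

```text
[ 0.56495599 -0.13938551  0.05576342] [4.91303514e-04 9.97973237e-01 6.34448999e-02 4.89095110e-03] 50.63788639979207 [8.80571166 0.29942706 9.20068748] [ 0.02290396 -0.88073653  0.00900757]
0 [[[291.2, 283.2]], [[292.0, 284.1]]]
5 [[[291.0, 282.2]], [[291.8, 283.0]]]
10 [[[290.8, 281.0]], [[291.6, 281.7]]]
15 [[[290.4, 279.6]], [[291.2, 280.3]]]
20 [[[289.9, 278.2]], [[290.6, 278.8]]]
```

View pics/s16.png

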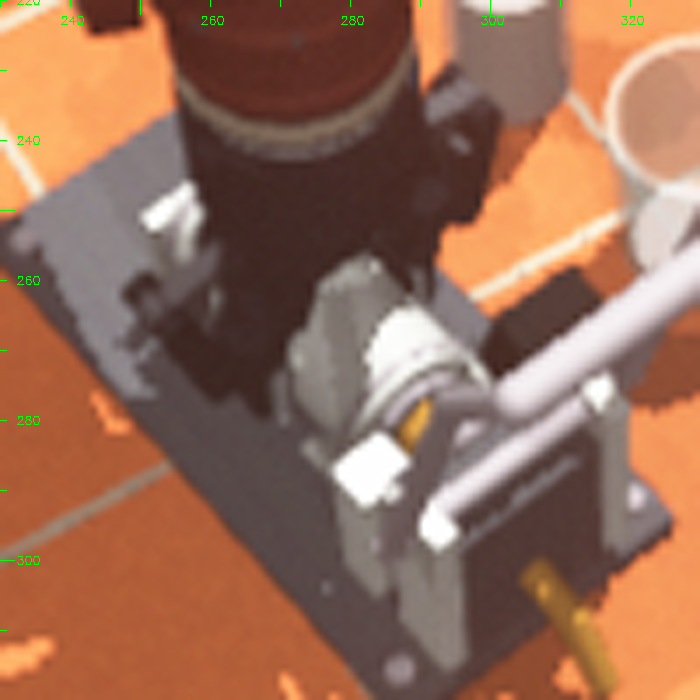

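```bash
cat >> h.py <<'E'
def overlay(img,C,yaw,e,name,box,f,n="scene"):
    x0,y0,x1,y1=box;c=cv2.resize(img[y0:y1,x0:x1],None,fx=f,fy=f,interpolation=cv2.INTER_CUBIC)
    E=np.radians(e);yw=np.radians(yaw)
    d=np.array([np.cos(E)*np.cos(yw),np.cos(E)*np.sin(yw),np.sin(E)]);v=np.array([-np.sin(yw),np.cos(yw),0]);w=np.cross(d,v)
    t=np.linspace(0,2*np.pi,60)
    for a,r in((.055,.026),(-.055,.026),(.069,.012),(.055,.012)):
        P=C+a*d+r*(np.cos(t)[:,None]*v+np.sin(t)[:,None]*w)
        q=((proj(n,P)+.5-[x0,y0])*f).astype(np.int32);cv2.polylines(c,[q.reshape(-1,1,2)],True,(0,255,0),1)
    cv2.imwrite("pics/"+name,c)
E
python3 - <<'E'
from h import *
f=grab_frame("scene")[:,:,::-1];P=state()["tool_pos"];yw=np.radians(7.3)
ims=[]
for e in(0,6,12,18):
    E=np.radians(e);d=np.array([np.cos(E)*np.cos(yw),np.cos(E)*np.sin(yw),np.sin(E)])
    overlay(f,P-.010*d,7.3,e,"o.png",(250,235,310,300),6);ims.append(cv2.imread("pics/o.png"))
cv2.imwrite("pics/o16.png",np.vstack([np.hstack(ims[:2]),np.hstack(ims[2:])])[:,:])
E
```

```text
(no output)
```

View pics/o16.png

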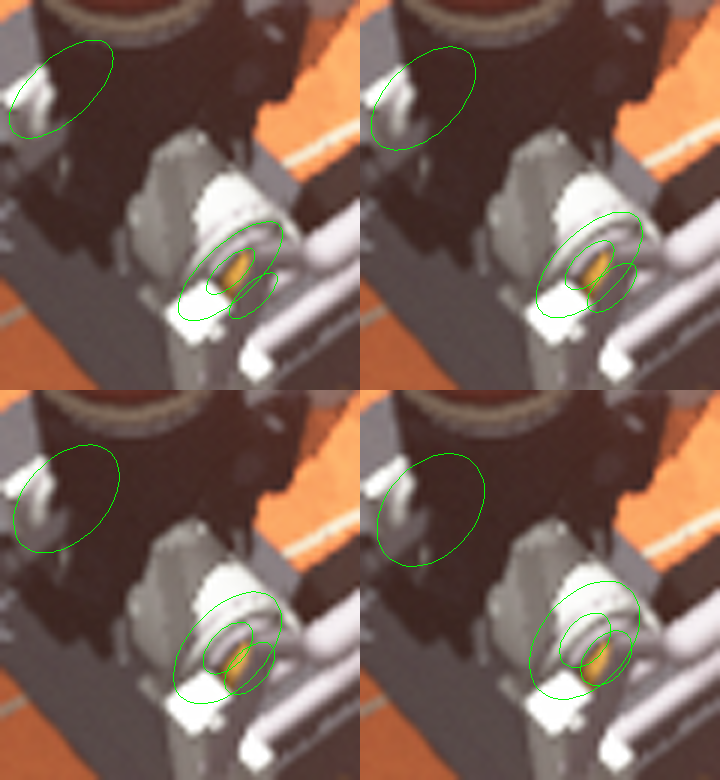

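{"api": "servo_tool", "payload": {
  "deltas": [
    [[45,-1,0,5,0],[45,-1,0,10,0],[45,-1,0,17,0],[45,-1,0,17,0]]
  ]
}}

```text
time: 16.92
tool_pos: [0.5604, -0.1394, 0.0696]
tool_rot: [0.0, 0.998, 0.064, 0.001]
contact_force: [4.9, -3.7, 1.5]
gripper_width: 0.592
```

Run:
```python
from h import *
s=state();q=s["tool_rot"];print(s["tool_pos"],s["gripper_width"]*85.4,s["contact_force"],s["ft_torque"])
f=grab_frame("scene")[:,:,::-1];P=state()["tool_pos"];yw=np.radians(7.3)
ims=[]
for e in(0,5,10,15):
    E=np.radians(e);d=np.array([np.cos(E)*np.cos(yw),np.cos(E)*np.sin(yw),np.sin(E)])
    overlay(f,P-.010*d,7.3,e,"o.png",(250,235,310,300),6);ims.append(cv2.imread("pics/o.png"))
cv2.imwrite("pics/o17.png",np.vstack([np.hstack(ims[:2]),np.hstack(ims[2:])])[:,:])
```

```text
[ 0.56037995 -0.13940606  0.06958445] 50.59106342122958 [ 4.90442999 -3.71927439  1.49796995] [-0.48798586 -0.6180131   0.1254688 ]
```

View pics/o17.png

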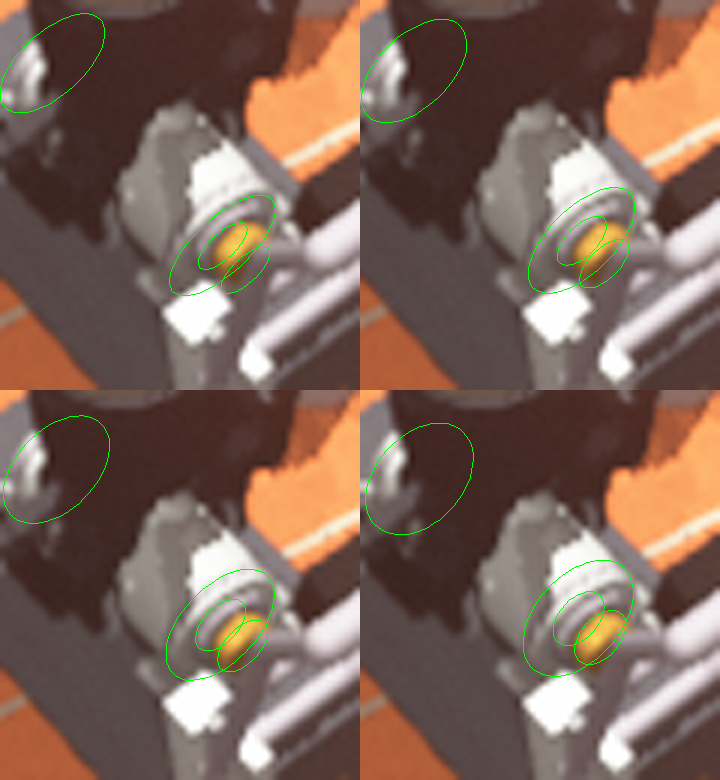

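Run:
```python
from h import *
f=grab_frame("scene")[:,:,::-1]
crop(f,265,245,310,295,14,"s18.png")
```

```text
(no output)
```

View pics/s18.png

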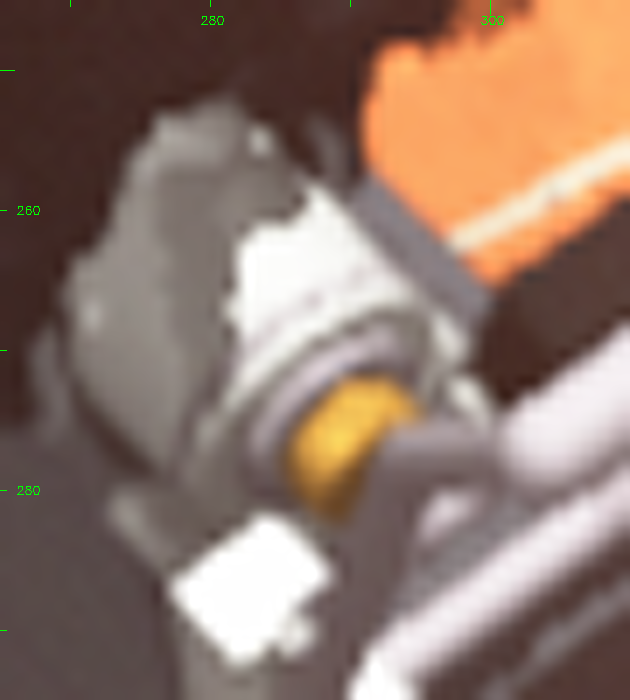

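Run:
```python
from h import *
P=state()["tool_pos"];yw=np.radians(7.3)
for e in(0,5,10,15,20):
    E=np.radians(e);d=np.array([np.cos(E)*np.cos(yw),np.cos(E)*np.sin(yw),np.sin(E)]);v=np.array([-np.sin(yw),np.cos(yw),0]);w=np.cross(d,v)
    t=np.linspace(0,2*np.pi,720,endpoint=False);out=[]
    a,b=[proj("scene",P-.01*d+k*d+.026*(np.cos(t)[:,None]*v+np.sin(t)[:,None]*w)) for k in(.02,.055)]
    ax=proj("scene",[P+.01*d,P+.045*d]);dd=ax[1]-ax[0];n=np.array([-dd[1],dd[0]])/np.linalg.norm(dd)
    for s in(1,-1):
        i=(s*(a-ax[0])@n).argmax();out.append((a[i].round(1),b[i].round(1),((b[i]-a[i])[1]/(b[i]-a[i])[0]).round(2)))
    print(e,"axis slope",(dd[1]/dd[0]).round(2),out)
```

```text
0 axis slope 1.07 [(array([269.1, 273.1]), array([278.3, 283.1]), np.float64(1.1)), (array([285.5, 258. ]), array([294.8, 267.8]), np.float64(1.05))]
5 axis slope 1.01 [(array([269.3, 273.1]), array([278.4, 282.5]), np.float64(1.04)), (array([285.2, 257.5]), array([294.4, 266.6]), np.float64(0.98))]
10 axis slope 0.95 [(array([269.5, 273.1]), array([278.4, 281.8]), np.float64(0.98)), (array([284.8, 257. ]), array([294. , 265.4]), np.float64(0.92))]
15 axis slope 0.88 [(array([269.7, 273.2]), array([278.4, 281.1]), np.float64(0.91)), (array([284.5, 256.5]), array([293.4, 264.1]), np.float64(0.85))]
20 axis slope 0.81 [(array([270. , 273.2]), array([278.3, 280.2]), np.float64(0.84)), (array([284., 256.]), array([292.6, 262.6]), np.float64(0.77))]
```

{"api": "servo_tool", "payload": {
  "deltas": [
    [[45,3,0,0,0],[45,6,0,0,0],[45,6,0,-2,0],[45,6,0,-2,0]]
  ]
}}

```text
time: 17.52
tool_pos: [0.5649, -0.1391, 0.0665]
tool_rot: [-0.001, 0.998, 0.064, -0.001]
contact_force: [-2.0, -3.0, 1.7]
gripper_width: 0.589
```

Run:
```python
from h import *
s=state();q=s["tool_rot"];print(s["tool_pos"],s["gripper_width"]*85.4,s["contact_force"],s["ft_torque"])
f=grab_frame("scene")[:,:,::-1]
crop(f,265,245,310,295,14,"s19.png")
```

```text
[ 0.56491376 -0.13905575  0.06648488] 50.33976672543592 [-2.00094283 -2.96458369  1.7237459 ] [-0.34650597  0.56541596  0.15484657]
```

View pics/s19.png

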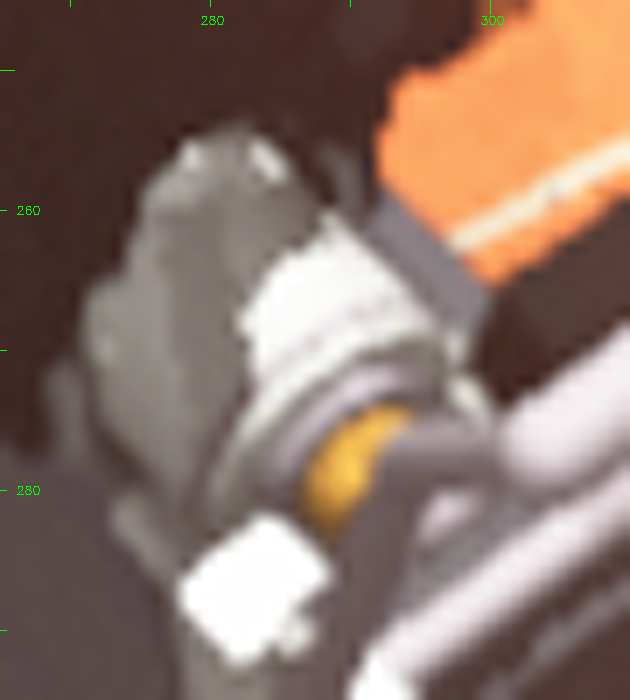

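{"api": "servo_tool", "payload": {
  "deltas": [
    [[45,-1,-1.5,0,0],[45,-1,-1.5,0,0],[45,-1,-1.5,0,0],[54,-1,-1.5,0,0],[54,-1,-1.5,0,0]]
  ]
}}

```text
time: 18.2
tool_pos: [0.565, -0.1407, 0.0675]
tool_rot: [-0.0, 0.998, 0.064, 0.0]
contact_force: [0.6, 3.0, 0.3]
gripper_width: 0.635
```

Run:
```python
from h import *
s=state();q=s["tool_rot"];print(s["tool_pos"],s["gripper_width"]*85.4,s["contact_force"],s["ft_torque"])
f=grab_frame("scene")[:,:,::-1]
crop(f,265,245,310,295,14,"s20.png")
```

```text
[ 0.56497003 -0.14065791  0.06745991] 54.217412099920104 [0.58674617 2.99404771 0.33479557] [ 0.46858503 -0.09132588 -0.01532434]
```

View pics/s20.png

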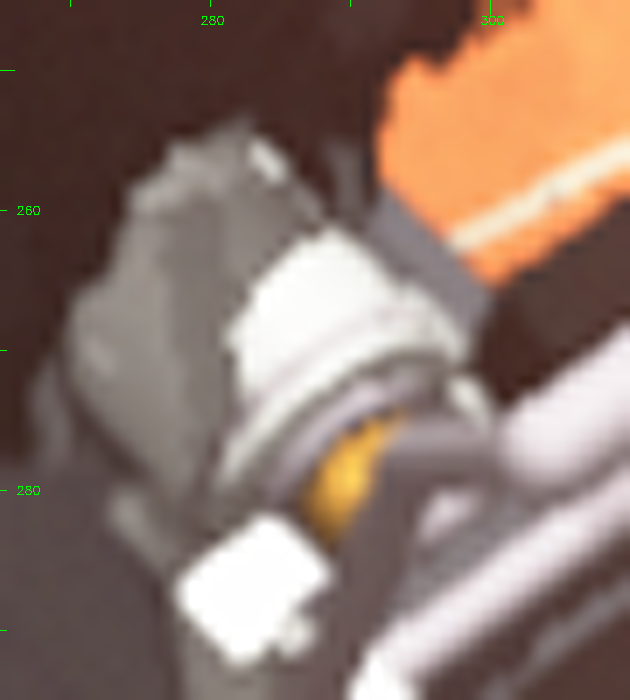

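{"api": "servo_tool", "payload": {
  "deltas": [
    [[64,0,1,0,0],[70,0,1,0,0],[70,0,1,0,0],[70,0,1,20,0],[70,0,1,60,0]]
  ]
}}

```text
time: 18.88
tool_pos: [0.5635, -0.1396, 0.1271]
tool_rot: [-0.001, 0.998, 0.064, -0.002]
contact_force: [0.5, -0.4, 0.6]
gripper_width: 0.818
```

{"api": "servo_tool", "payload": {
  "deltas": [
    [[70,0,0,50,0],[70,0,0,110,0],[70,0,0,160,0],[70,-60,-30,160,0],[70,-120,-60,160,0]]
  ]
}}

```text
time: 19.5
tool_pos: [0.4522, -0.1964, 0.2903]
tool_rot: [0.001, 0.998, 0.065, 0.002]
contact_force: [-0.1, -1.1, 0.3]
gripper_width: 0.818
```

Run:
```python
from h import *
s=state();q=s["tool_rot"];print(s["tool_pos"],s["gripper_width"]*85.4,s["contact_force"],s["ft_torque"])
f=grab_frame("scene")[:,:,::-1]
crop(f,215,220,335,325,6,"s21.png")
f=grab_frame("top")[:,:,::-1]
crop(f,320,180,420,320,5,"t21.png")
```

```text
[ 0.45217172 -0.19640415  0.29030979] 69.81695236316052 [-0.093909   -1.05036039  0.28478328] [-0.03393457 -0.01002692 -0.08316239]
```

View pics/s21.png

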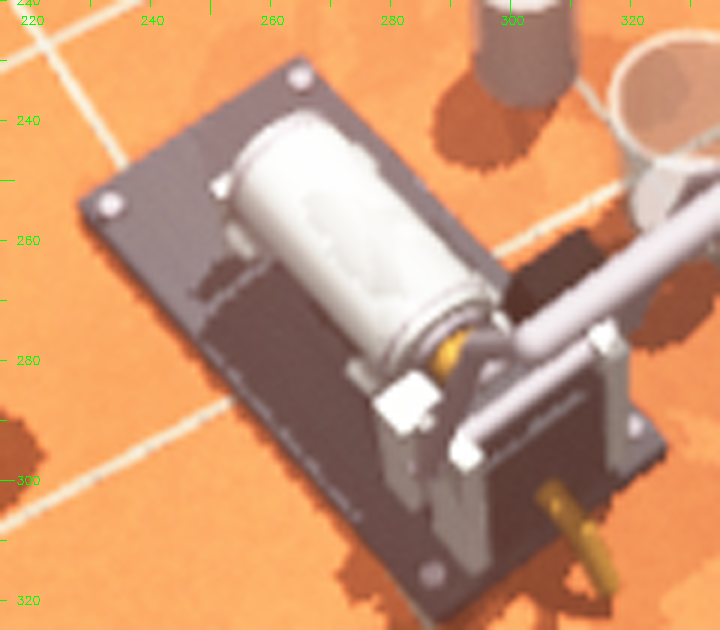

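View pics/t21.png

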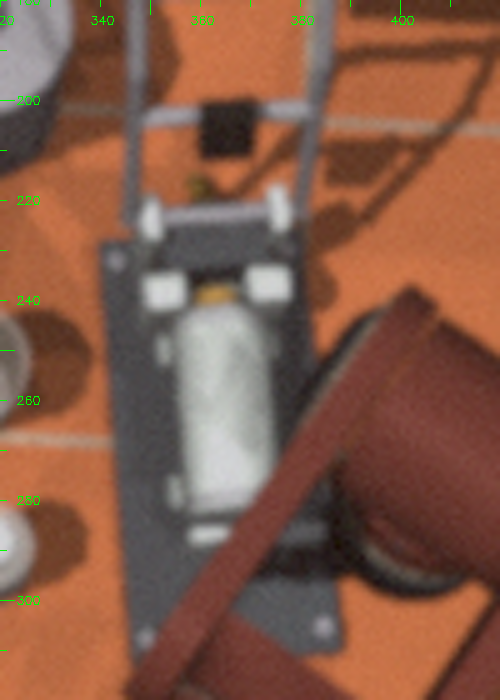

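{"api": "servo_tool", "payload": {
  "deltas": [
    [[70,0,0,60,3],[70,50,14,85,6],[70,105,30,85,9],[70,160,45,85,12],[70,215,60,85,15]]
  ]
}}

```text
time: 20.23
tool_pos: [0.6699, -0.1348, 0.3741]
tool_rot: [0.001, 0.86, 0.511, 0.001]
contact_force: [0.5, 0.2, -0.3]
gripper_width: 0.817
```

Run:
```python
from h import *
s=state();q=s["tool_rot"];print(s["tool_pos"],np.degrees(2*np.arctan2(q[2],q[1])))
```

```text
[ 0.66988552 -0.13477457  0.37406296] 61.40398571943272
```

{"api": "servo_tool", "payload": {
  "deltas": [
    [[70,59,15.5,0,6],[70,59,15.5,0,6],[70,59,15.5,0,6],[70,59,15.5,0,6],[70,59,15.5,-15,6]]
  ]
}}

```text
time: 20.85
tool_pos: [0.7277, -0.12, 0.36]
tool_rot: [0.002, 0.663, 0.749, 0.001]
contact_force: [0.7, 0.6, 0.0]
gripper_width: 0.816
```

Run:
```python
from h import *
s=state();q=s["tool_rot"];print(s["tool_pos"],np.degrees(2*np.arctan2(q[2],q[1])))
f=grab_frame("scene")[:,:,::-1]
crop(f,215,170,375,310,5,"s22.png")
```

```text
[ 0.72773617 -0.12003521  0.3599811 ] 97.00068048034377
```

View pics/s22.png

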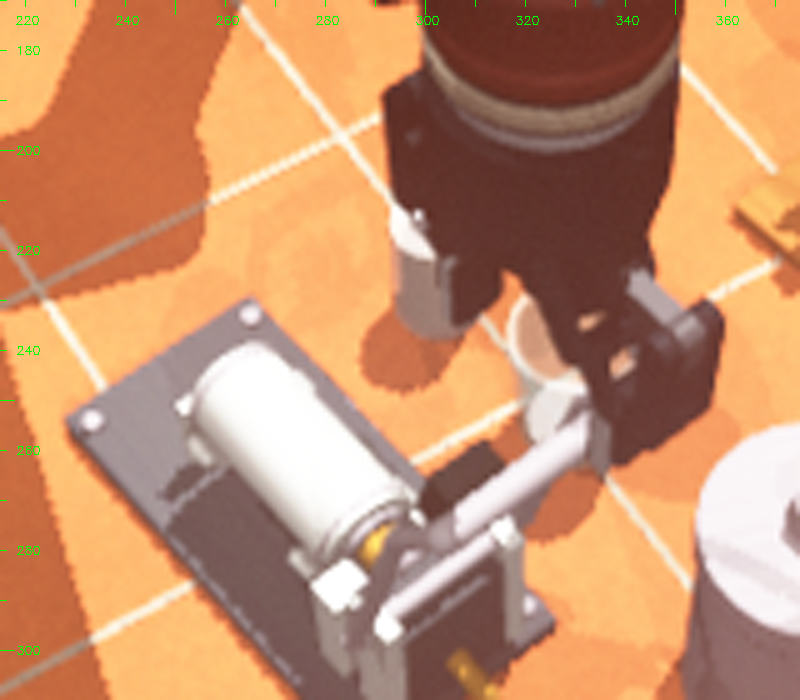

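{"api": "servo_tool", "payload": {
  "deltas": [
    [[70,1,1,-35,0],[70,1,1,-64,0],[70,1,1,-64,0],[30,1,1,-64,0],[5,1,1,-64,0]]
  ]
}}

```text
time: 21.52
tool_pos: [0.7286, -0.1195, 0.2959]
tool_rot: [0.002, 0.663, 0.749, 0.001]
contact_force: [0.2, -1.0, 0.0]
gripper_width: 0.401
```

{"api": "servo_tool", "payload": {
  "deltas": [
    [[5,0,0,0,0],[5,0,0,0,0],[5,0,0,0,0],[5,0,0,0,0]]
  ]
}}

```text
time: 22.02
tool_pos: [0.7285, -0.1194, 0.2952]
tool_rot: [0.001, 0.662, 0.749, 0.001]
contact_force: [1.7, -0.2, 4.7]
gripper_width: 0.139
```

Run:
```python
import numpy as np
R=.2015;f0=1.907;u=np.array([.9915,.1298]);p=np.zeros(3);k=0;base=p
for i,f in enumerate(list(np.linspace(f0,.30,16)[1:])+list(np.linspace(.26,.08,5))):
    d=R*(np.cos(f0)-np.cos(f))*1000;q=np.r_[d*u,R*1000*(np.sin(f)-np.sin(f0))].round(1)
    print(round(f-.0898,2),(q-base).round(1))
    if i%5==4: base=q;print("--")
```

```text
1.71 [-20.5  -2.7   6. ]
1.6 [-41.6  -5.4   9.8]
1.5 [-63.   -8.2  11.3]
1.39 [-84.3 -11.   10.4]
1.28 [-105.5  -13.8    7.3]
--
1.17 [-20.7  -2.7  -5.4]
1.07 [-40.7  -5.3 -13. ]
0.96 [-59.8  -7.8 -22.7]
0.85 [-77.8 -10.2 -34.5]
0.75 [-94.4 -12.4 -48.1]
--
0.64 [-15.1  -1.9 -15.3]
0.53 [-28.5  -3.7 -32.1]
0.42 [-40.   -5.2 -50.3]
0.32 [-49.5  -6.4 -69.6]
0.21 [-56.9  -7.4 -89.9]
--
0.17 [-2.2 -0.3 -7.7]
0.13 [ -4.3  -0.6 -16.5]
0.08 [ -6.   -0.8 -25.4]
0.04 [ -7.3  -1.  -34.4]
-0.01 [ -8.3  -1.1 -43.4]
--
```

{"api": "servo_tool", "payload": {
  "deltas": [
    [[5,-20,-3,6,0],[5,-42,-5,10,0],[5,-63,-8,11,0],[5,-84,-11,10,0],[5,-105,-14,7,0]]
  ]
}}

```text
time: 22.65
tool_pos: [0.6245, -0.1324, 0.3044]
tool_rot: [0.003, 0.662, 0.749, 0.003]
contact_force: [4.7, 4.6, 9.3]
gripper_width: 0.143
```

{"api": "servo_tool", "payload": {
  "deltas": [
    [[5,-21,-3,-5,0],[5,-41,-5,-13,0],[5,-60,-8,-23,0],[5,-78,-10,-34,0],[5,-94,-12,-48,0]]
  ]
}}

```text
time: 23.28
tool_pos: [0.5291, -0.1444, 0.2548]
tool_rot: [0.001, 0.662, 0.749, 0.002]
contact_force: [1.7, 4.6, 4.5]
gripper_width: 0.143
```

{"api": "servo_tool", "payload": {
  "deltas": [
    [[5,-15,-2,-15,0],[5,-28,-4,-32,0],[5,-40,-5,-50,0],[5,-50,-6,-70,0],[5,-57,-7,-90,0]]
  ]
}}

```text
time: 23.9
tool_pos: [0.4712, -0.1515, 0.162]
tool_rot: [-0.001, 0.663, 0.749, 0.001]
contact_force: [0.2, 3.7, 4.0]
gripper_width: 0.137
```

Run:
```python
from h import *
s=state();q=s["tool_rot"];print(s["tool_pos"],s["contact_force"])
f=grab_frame("scene")[:,:,::-1]
crop(f,215,170,375,310,5,"s23.png")
```

```text
[ 0.47124282 -0.15153342  0.1620216 ] [0.2082056  3.66852851 3.99294665]
```

View pics/s23.png

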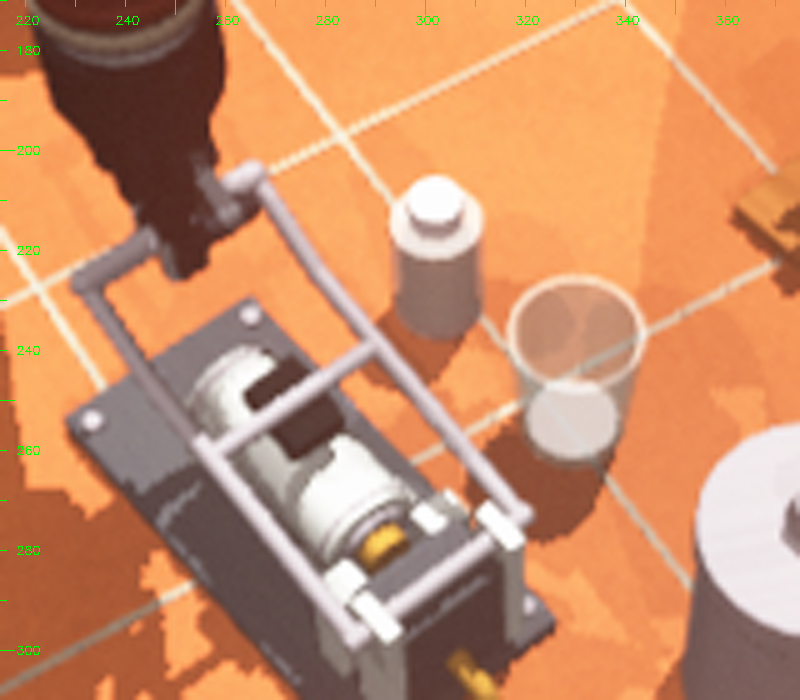

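Good; now press down slowly to the stop (bar height ≈ 0.122).

{"api": "servo_tool", "payload": {
  "deltas": [
    [[5,-2,0,-7,0],[5,-4,-1,-15,0],[5,-6,-1,-23,0],[5,-7,-1,-31,0],[5,-8,-1,-39,0]]
  ]
}}

```text
time: 24.58
tool_pos: [0.4631, -0.1525, 0.1234]
tool_rot: [-0.002, 0.662, 0.749, -0.0]
contact_force: [-1.2, 4.5, 2.3]
gripper_width: 0.141
```

{"api": "servo_tool", "payload": {
  "deltas": [
    [[5,0,0,-2,0],[5,0,0,-4,0],[5,0,0,-6,0],[5,0,0,-6,0]]
  ]
}}

```text
time: 25.08
tool_pos: [0.4625, -0.1526, 0.1169]
tool_rot: [-0.003, 0.662, 0.749, -0.001]
contact_force: [-6.6, 4.2, 5.1]
gripper_width: 0.141
```

Run:
```python
from h import *
s=state();q=s["tool_rot"];print(s["tool_pos"],s["contact_force"],s["gripper_width"]*85.4)
f=grab_frame("scene")[:,:,::-1]
crop(f,215,170,375,310,5,"s24.png")
```

```text
[ 0.46248812 -0.15257736  0.11693464] [-6.58539593  4.2485641   5.12455287] 12.046282206871986
```

View pics/s24.png

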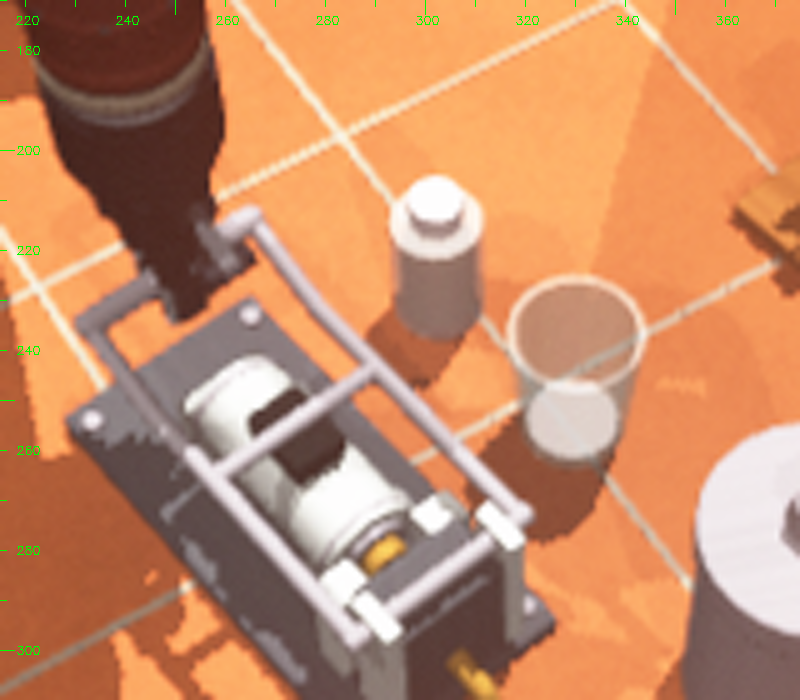

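{"api": "servo_tool", "payload": {
  "deltas": [
    [[5,1,0,-2,0],[5,1,0,-4,0],[5,1,0,-6,0],[5,1,0,-6,0]]
  ]
}}

```text
time: 25.62
tool_pos: [0.4627, -0.1527, 0.1163]
tool_rot: [-0.005, 0.662, 0.749, -0.002]
contact_force: [-28.5, 12.0, 38.7]
gripper_width: 0.137
```

Run:
```python
from h import *
s=state();q=s["tool_rot"];print(s["tool_pos"],s["contact_force"],s["gripper_width"]*85.4)
f=grab_frame("scene")[:,:,::-1]
crop(f,215,190,295,270,9,"s25.png")
u=np.array([np.cos(.13),np.sin(.13),0]);v=np.array([-u[1],u[0],0]);H=np.array([.6617,-.1246,.104])
for a in(0,.03,.06,.1):
  B=H+u*(-.2*np.cos(a)+.018*np.sin(a))+np.array([0,0,.2*np.sin(a)+.018*np.cos(a)])
  print(a,B.round(4),proj("scene",[B-.047*v,B+.047*v]).round(1).tolist())
```

```text
[ 0.46266501 -0.15274815  0.11632772] [-28.49882195  11.98019654  38.65328798] 11.661282942011551
0 [ 0.4634 -0.1505  0.122 ] [[231.7, 234.6], [264.1, 213.4]]
0.03 [ 0.464  -0.1504  0.128 ] [[231.5, 233.4], [264.1, 212.1]]
0.06 [ 0.4648 -0.1503  0.134 ] [[231.3, 232.1], [264.1, 210.8]]
0.1 [ 0.4662 -0.1502  0.1419] [[231.1, 230.6], [264.1, 209.1]]
```

View pics/s25.png

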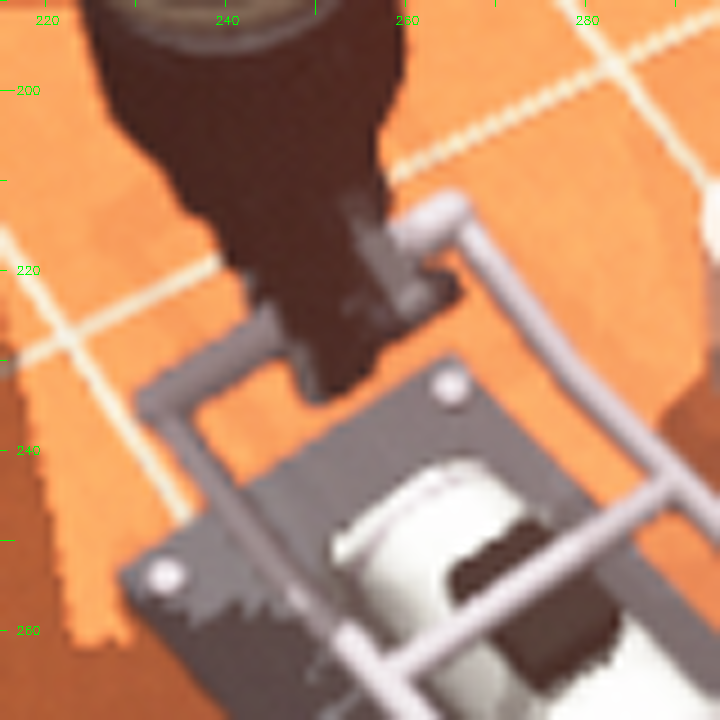

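{"api": "servo_tool", "payload": {
  "deltas": [
    [[5,-1,0,5,0],[5,-1,0,6,0],[5,-1,0,6,0]]
  ]
}}

```text
time: 26.05
tool_pos: [0.4625, -0.1526, 0.1171]
tool_rot: [-0.002, 0.662, 0.749, -0.001]
contact_force: [-6.2, 4.2, 5.2]
gripper_width: 0.139
```

{"api": "servo_tool", "payload": {
  "deltas": [
    [[60,0,0,0,0],[60,0,0,0,0],[60,0,0,0,0],[60,0,0,0,0],[60,0,0,50,0]]
  ]
}}

```text
time: 26.68
tool_pos: [0.461, -0.1519, 0.1632]
tool_rot: [-0.005, 0.662, 0.749, -0.001]
contact_force: [1.6, -0.5, 0.3]
gripper_width: 0.705
```

{"api": "servo_tool", "payload": {
  "deltas": [
    [[60,0,0,60,0],[60,0,0,120,0],[60,-40,-50,120,0],[60,-60,-100,120,0],[60,-60,-150,120,0]]
  ]
}}

```text
time: 27.3
tool_pos: [0.4029, -0.3048, 0.2881]
tool_rot: [0.001, 0.663, 0.749, -0.0]
contact_force: [0.9, -0.7, 0.2]
gripper_width: 0.706
```

{"api": "servo_tool", "payload": {
  "deltas": [
    [[60,-40,-60,0,0],[60,-40,-120,0,0],[60,-40,-180,0,0],[60,-40,-180,0,0],[60,-40,-180,0,0]]
  ]
}}

```text
time: 27.92
tool_pos: [0.3638, -0.4833, 0.2869]
tool_rot: [-0.001, 0.663, 0.749, 0.0]
contact_force: [-0.2, 0.7, -0.7]
gripper_width: 0.701
```

Run:
```python
from h import *
s=state();q=s["tool_rot"];print(s["tool_pos"],s["contact_force"],s["gripper_width"]*85.4)
f=grab_frame("scene")[:,:,::-1]
cv2.imwrite("pics/s26full.png",f)
crop(f,215,195,335,325,6,"s26.png")
f=grab_frame("top")[:,:,::-1];cv2.imwrite("pics/t26full.png",f)
crop(f,320,205,420,320,6,"t26.png")
```

```text
[ 0.36375582 -0.48327311  0.28686198] [-0.19940988  0.70845864 -0.65442954] 59.843410318833904
```

View pics/s26.png

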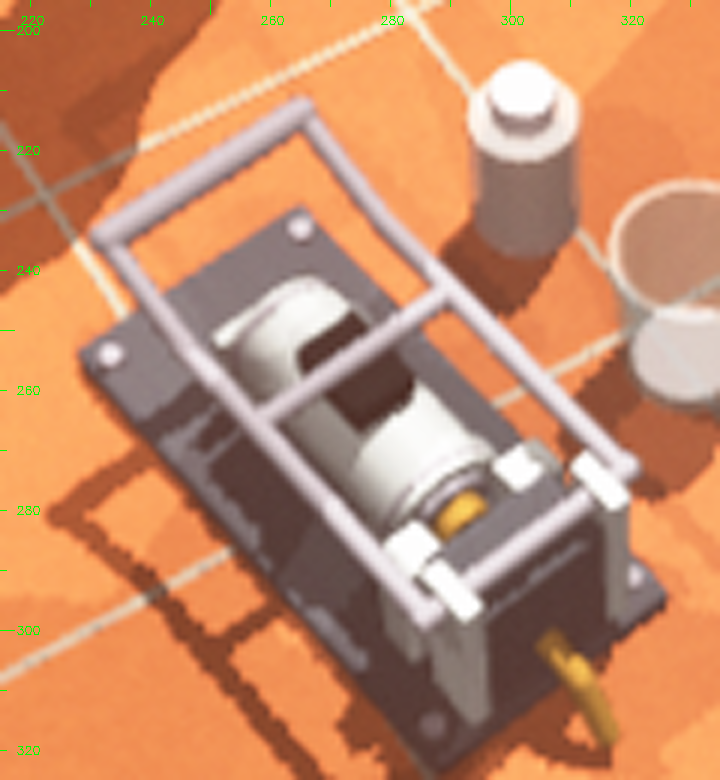

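View pics/t26.png

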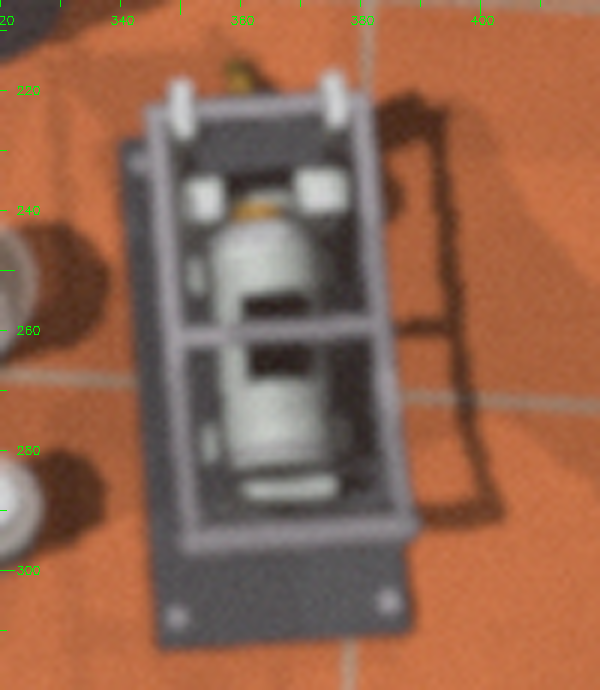

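View pics/s26full.png

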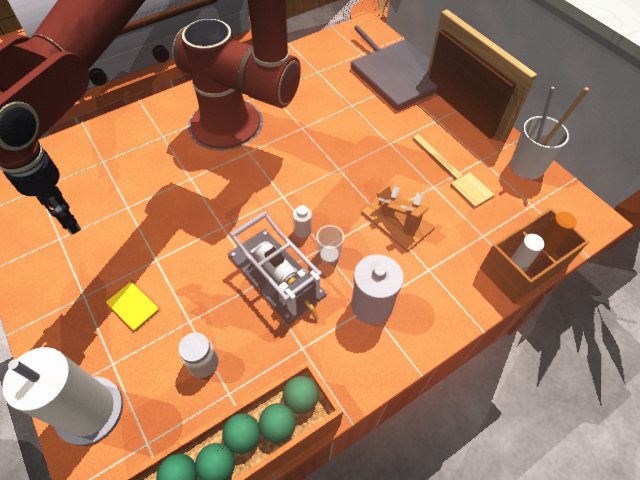

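Run:
```python
from plant import job_done
print(job_done())
```

```text
the job is handed in; nothing more can be done
None
```

The cartridge is in the bay with its neck in the regulator slot and the clamp shut down on it. I handed the job in at about 28 s.

**What I did:**
- I swung the clamp up to about 1.82 rad by its bar. I took the cartridge from its rest and lowered it over the cradle still sloping 28 degrees.
- I levelled it by pressing its tail against the sprung saddle until it turned in the fingers, then let go with the saddle carrying it.
- I then pinched the bar again, pressed the clamp down to its stop, let go and moved the arm clear.

**Last checks:**
- **Clamp:** the bar's ends in the scene picture match the shut position to within about 0.01 rad, before and after letting go. The force on the tool jumped to about 39 N upward at the stop.
- **Cartridge:** it lies level under the pad with its neck in the slot.
- **Bystanders:** all are standing where they were by eye in the scene picture; I did not re-measure them.

**What disagreed or went less well:**
- **Heights while levelling:** the cartridge slid about 6 mm in the fingers, so the tool height no longer gave its axis. My first tilt readings there disagreed with its outline, and I went by the outline.
- **Bar height:** at the stop the tool read 0.116 m, against an expected bar height of 0.122 m. The picture agreed with shut.
- **Saddle:** it was pressed down during levelling, before the clamp was used. I had no direct reading of it at the end.
- **Force when shutting:** 38.7 N upward, with a 28.5 N sideways component, went through the fingers on the bar. It was well under the 120 N wrist limit and did not come from the gripper's body.

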